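# Set up and oil the sushi press

### The arm

A 6-joint arm with a two-finger parallel gripper is mounted at the origin on a cart in front of the work surface, level with it; the furniture and walls round the work are solid. World frame = base frame: x ahead of the robot, y to its left, z up, the work surface at z = 0. Lengths are in mm, angles in rad, forces in N, time in s.
With the tool pointing down it reaches from about 250 to 775 mm from the base axis. Payload 8.9 kg.
Tool frame: the origin (TCP) lies on the centre line of the jaws, within the pads' length; the fingertips stand 14 mm ahead of it and the grasp point (between the pads) lies 5 mm behind it; z points along the fingers, y is the line along which they close (so a half turn about z gives the same grasp; the last joint's range is limited). The gripper opens to 85 mm and grips with 20 to 120 N. Pads are 22 mm wide; open, the fingers measure 114 mm over their backs; the gripper's body (76 mm by 85 mm) begins 54 mm behind the grasp point. The pads swing forward as they close: fully open they stand 13 mm farther back than shut.
Start: joints at [-0.139, 0.291, -0.153, 1.127, 0, 1.431], TCP at [524.999, 0.004, 245.305] pointing down, gripper open.
Joint ranges: [-2.52, 2.52], [-0.91, 1.74], [-1.3, 1.37], [-1.96, 2.02], [-1.52, 1.47], [-3.14, 3.14]. Speed limits (rad/s): [2.22, 2.22, 2.79, 3.14, 3.14, 3.14].

### API

Orientations are given as a unit quaternion [w, x, y, z].
In Python, from station import get_obs, snapshot, calibration, finish_job gives the robot as it stands. The module is installed in compiled form; this text tells all that it offers.
- The arm moves only by the tool step_arm, never from a script. Its argument "deltas" is one flat list of numbers, 7 for each row, row after row: the shift along the tool's x, y, z in m, then the turn, a rotation vector about the tool's x, y, z in rad, then the gripper's target within -1 to 1 (shut at 1, half-way at 0, fully open at -1). In form: [tx, ty, tz, ax, ay, az, fingers, tx, ty, tz, ax, ay, az, fingers, ...]. A call has 1 to 8 rows; each row shifts and turns the commanded pose from where the row before left it, along the tool's axes as they then stand; what a row does not reach is not made up. A row lasts 1/10 s, in which the tool goes at most 50 mm and 8.59 degrees, less where a joint would pass 70% of its speed; a pose out of reach is approached as far as the arm can. A call is refused whole if a number of a shift passes 0.05 or a number of a turn 0.15, either way. A call with a gripper value outside its range is refused whole. The fingers move at their own pace and stop on an object; "grip_force" is the grip in N (left out, the last holds). Time passes only in rows, so rows that do not move let the fingers close. It gives the time, the measured TCP pose, the force, the opening and the grip force at its end, in the units of the state.
- get_obs(): the state, without advancing time (a new reading comes with each control period).
- snapshot(name): name is "scene" or "side" or "wrist"; returns the picture (384x512x3 uint8, red, green, blue); there is no depth.
- calibration(name): a dict with "fx", "fy", "cx", "cy" (pixels), "cam_to_world" (4x4, takes a point from camera to world coordinates). Camera axes: x right, y up, looking along -z (the intrinsics and any distortion apply to the point x, -y, -z); pixel columns grow to the right and rows downward; lengths in mm; the calibration is good to about 2 mm. A picture is of the moment at which its call begins: read the wrist's pose just before it. calibration takes no time and is no camera call; for the wrist camera it gives the pose at the moment of the call.
- finish_job(): hands the job in; it is judged then, once.
The state is a dict: "t": time; "joints": joint angles; "joint_velocities": joint speeds; "joint_efforts": joint torques, N m; "ee_pos": TCP position; "eef_rot": TCP orientation; "contact_force": force on the tool from outside, world axes, zero at the start; "moment": the same for the moment, N m; "gripper_width": finger opening in mm; "finger_force": force on a finger pad.
Only numpy, scipy, OpenCV 4.12 (cv2) and the standard library are available. Lean on these libraries where they do the work, as an engineer would, in place of code of your own. Each camera call takes 0.05 s, during which the arm holds its last target. There are 200 camera calls.

### The job

Set up the sushi press: seat every wooden insert that is there fully down in its matching pocket of the dark tray. Once they are all seated, take the oil brush from its stand, dip its tip well down into the oil dish that stands on the green mat for about two seconds (keep it out of the dish on the orange mat, that oil is old), then dab the tip down into the hollow of each insert, the large L first, then the small L, then the bar. Then dip the tip into the steel rinse bowl for about two seconds and stand the brush upright in its stand again; the inserts must all be seated at the end, and the small label roll and the spice jars are to stay where they are.

Things in the scene. Friction and masses are not known exactly. Their poses are not given: they have to be found in the camera images.
- press_tray: dark wooden tray, 156 x 156 mm, fixed; origin under its centre, z up. Floor 6 mm above the underside; walls and 5 mm ribs rise 8 mm above the floor round three interlocking pockets on a 3 x 3 grid of 48 mm cells: large L (-48,-48), (0,-48), (48,-48), (48,0) mm in x, y; small L (-48,0), (-48,48), (0,0); bar (0,48), (48,48). Feet of the inserts have 2 mm play on each side
- pocket_large (a point): point on the tray's floor at tray (0,-48) mm, over which the tab of the seated large L stands; tray's axes. The seated insert's axes are parallel to the tray's, x to x
- pocket_small (a point): point on the tray's floor at tray (-48,0) mm, over which the tab of the seated small L stands; tray's axes. The seated insert's axes are parallel to the tray's, x to x
- pocket_bar (a point): point on the tray's floor at tray (24,48) mm, the middle of the bar pocket; tray's axes. The bar lies along the tray's x, either way round
- large_l_tab (a point): large L insert, light wood, about 0.12 kg: grasp point on its tab, 46 mm above its underside (and above the tray floor when seated). Tab 26 mm (x) x 12 mm (y), upright, its top 10 mm above this point; the insert's top face 22 mm below it. Insert 24 mm thick, its foot 10 mm high; covers the 48 mm cells (-48,0), (0,0), (48,0), (48,48) seen from the tab. z up. May be absent
- large_l_hollow (a point): centre of the mouth of the large L's hollow, a square well 31 x 31 mm and 14 mm deep in its top face, at (48,48) mm from its tab; z up
- small_l_tab (a point): small L insert, light wood, 0.12 kg: grasp point on its tab, same tab and heights as the large L's. It covers the cells (0,0), (48,0), (0,48) mm seen from the tab. May be absent
- small_l_hollow (a point): centre of the mouth of the small L's hollow (31 x 31 x 14 mm deep), at (0,48) mm from its tab; z up
- bar_tab (a point): bar insert, light wood, 0.12 kg: grasp point on its tab, same tab and heights as the large L's. It covers the cells (0,0), (48,0) mm seen from the tab. May be absent
- bar_mid (a point): middle of the bar insert, 24 mm along x from its tab, at the same height as its grasp point (46 mm above its underside)
- bar_hollow (a point): centre of the mouth of the bar's hollow (31 x 31 x 14 mm deep), at (48,0) mm from its tab; z up
- brush_grip (a point): oil brush, 165 mm long, 70 g, standing upright in its stand: grasp point on its round red handle of 18 mm diameter, 128 mm above the tip and 37 mm below the top; z points up along the handle
- brush_tip (a point): centre of the brush's lower end face; stiff bristle head of 20 mm diameter, steel ferrule of 22 mm above it; z points up along the handle
- stand_floor (a point): brush stand, a fixed steel cup on a 72 mm foot: centre of its inner floor, where the brush tip rests. Bore 31 mm in diameter, widening as a funnel to 50 mm at the rim; the rim is 65 mm above this point. z up
- green_mat_top (a point): centre of the top of the green mat, 112 mm across, 3 mm thick, fixed. A fixed oil dish stands centred on it: the blue one (84 mm across, 24 mm high) or the white one (96 mm across, 26 mm high), which changes from start to start. In the middle, 12 mm round the centre, the inside bottom of both is about 6 to 8 mm above the mat
- rinse_bowl_base (a point): centre of the underside of the fixed steel rinse bowl, 124 mm across, 45 mm high; its inside bottom is flat for 26 mm round the centre, about 6 mm above this point. z up
- orange_mat_top (a point): centre of the top of the orange mat, same size; the other dish, of old oil, stands centred on it
- label_roll_2: small roll of label paper, 54 mm across, 32 mm high, loose, to be left alone
- salt_jar: spice jar with a red cap in front of another one, 47 mm across, 97 mm high, loose, to be left alone
Mind the look-alikes: they are no part of the job. Leave any yellow look-alike of the part that bears stand_floor alone.

How it is judged:
By the outcome, as a careful person would: the job done as asked, in the order asked, and still so for the second after the job is handed in, with the robot touching nothing.
Of large_l, small_l, bar only 2 to 3 are there at a start; the rules pass over those that are not, and their reading is None.
At some moment in a run one of large_l, small_l, bar may be knocked a few centimetres aside while the robot is not near it.
It also fails if it takes over 210 s, if anything falls off the work surface, if the arm or the gripper's body presses on something with over 40 N, if the wrist force passes 120 N, or if a joint passes its speed limit or range.

## Working session

There is one attempt and no reset: what is moved stays moved. The work goes in short steps, Python scripts to look and compute and a tool call to move; the robot and the scene stay as the last step left them, time stands still between calls to the robot, and variables do not carry over. Pictures are saved under pics/ and viewed, at most 14 in all, crops included, and the job is handed in when it is done.

Besides the shell and the picture viewer there is one more tool, called after ">>>" as name(argument=value, ...), one argument or row to a line, values as JSON. step_arm: Moves the arm, as the interface text tells. Its arguments: {"type":"object","properties":{"deltas":{"type":"array","items":{"type":"number"}},"grip_force":{"type":"number"}},"required":["deltas"]}

```bash
mkdir -p pics; cat > h.py <<'E'
import numpy as np, cv2
from station import get_obs, snapshot, calibration
def snap(n,f):
    c=calibration(n); im=snapshot(n)[:,:,::-1].copy(); cv2.imwrite('pics/'+f+'.png',im); np.save('pics/'+f+'.npy',np.array([c['fx'],c['fy'],c['cx'],c['cy'],*np.array(c['cam_to_world']).ravel()])); return im
def cal(f):
    a=np.load('pics/'+f+'.npy'); return a[:4],a[4:].reshape(4,4)
def ray(f,u,v):
    k,T=cal(f); d=np.array([(u-k[2])/k[0],-(v-k[3])/k[1],-1]); return T[:3,3],T[:3,:3]@d
def pl(f,u,v,z):
    o,d=ray(f,u,v); return (o+d*(z-o[2])/d[2])[:2].round(1)
def proj(f,p):
    k,T=cal(f); q=T[:3,:3].T@(np.array(p,float)-T[:3,3]); return np.array([k[2]+k[0]*q[0]/-q[2], k[3]-k[1]*q[1]/-q[2]]).round(1)
E
python3 - <<'E'
from h import *
for n in['scene','side','wrist']:
    im=snap(n,n+'0'); k,T=cal(n+'0'); print(n,k.round(1),T.round(3).tolist(), calibration(n).keys())
    cv2.imwrite(f'pics/{n}0b.png',cv2.resize(im,(800,600),interpolation=cv2.INTER_CUBIC))
print(get_obs())
E
```

```text
scene [479.9 479.9 256.3 192.2] [[0.591, 0.544, -0.595, -316.955], [-0.807, 0.397, -0.438, -686.768], [-0.002, 0.739, 0.674, 1119.247], [0.0, 0.0, 0.0, 1.0]] dict_keys(['fx', 'fy', 'cx', 'cy', 'cam_to_world'])
side [462.6 462.6 258.1 184.2] [[0.917, 0.264, -0.3, 103.129], [-0.399, 0.56, -0.726, -1085.05], [-0.024, 0.785, 0.619, 1007.957], [0.0, 0.0, 0.0, 1.0]] dict_keys(['fx', 'fy', 'cx', 'cy', 'cam_to_world'])
wrist [268.  268.  255.9 192.2] [[1.0, 0.001, 0.001, 525.729], [-0.001, 0.956, 0.294, 74.729], [-0.001, -0.294, 0.956, 373.688], [0.0, 0.0, 0.0, 1.0]] dict_keys(['fx', 'fy', 'cx', 'cy', 'cam_to_world'])
{'t': 0.15, 'joints': array([-1.39308481e-01,  2.91140503e-01, -1.53913874e-01,  1.12673786e+00,
       -2.50795785e-05,  1.43146335e+00]), 'joint_velocities': array([-0.001375  , -0.00340546,  0.00137028, -0.00033573, -0.00097463,
       -0.00083569]), 'joint_efforts': array([ 1.43475558e-03, -5.37369597e+01,  3.31521606e+01,  1.14745408e-02,
       -1.60248046e-04, -2.47105180e-05]), 'ee_pos': array([5.24683190e+02, 3.59431763e-02, 2.44884215e+02]), 'eef_rot': array([-3.90044138e-04,  7.07098029e-01,  7.07115358e-01, -3.09811407e-04]), 'contact_force': array([0.17093503, 0.06824288, 0.03693538]), 'moment': array([ 0.03501749, -0.01575122, -0.00818419]), 'finger_force': 0.0, 'gripper_width': 85.54865973854983}
```

View pics/scene0b.png

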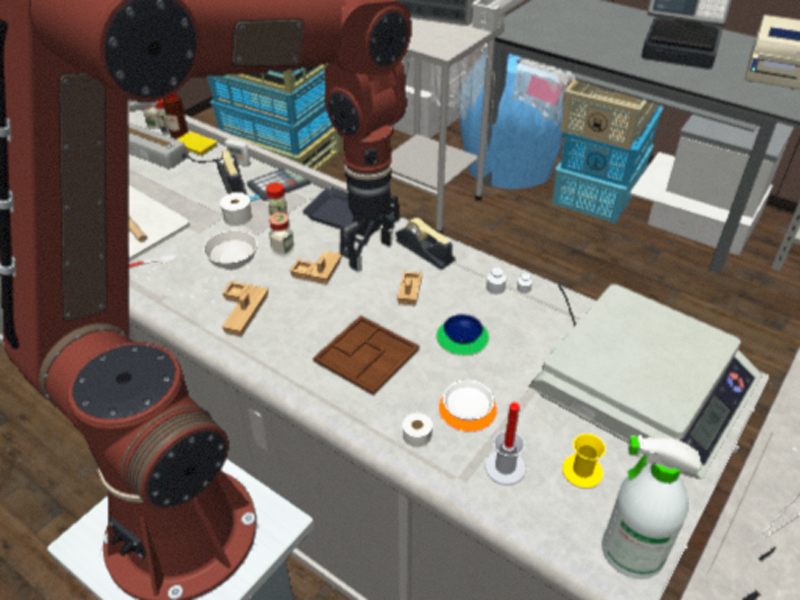

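View pics/side0b.png

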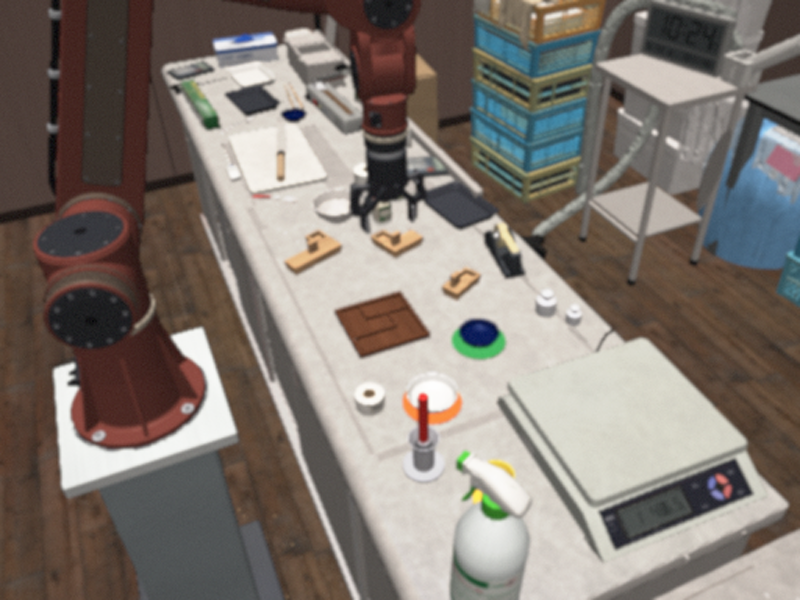

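View pics/wrist0b.png

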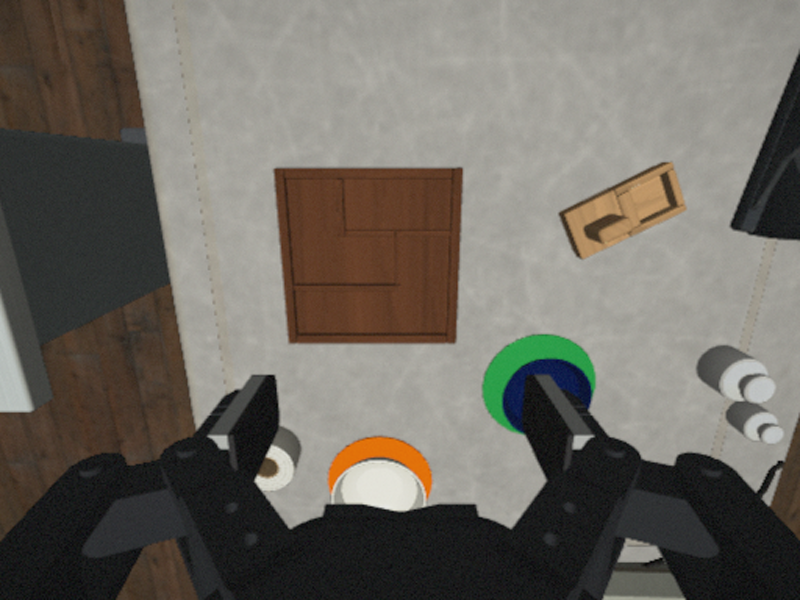

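The scene view (scaled to 800x600) shows these things:
- large L (245,308), small L (318,268), bar (408,288)
- tray (366,355)
- blue dish on the green mat (463,335), white dish on the orange mat (468,403)
- brush in the grey stand (507,455), yellow look-alike stand (585,460)
- rinse bowl (230,248)
- label rolls (417,428) and (235,208), jars (278,215)

All three inserts are there.

```bash
python3 - <<'E'
from h import *
def tri(a,pa,b,pb):
    o1,d1=ray(a,*pa);o2,d2=ray(b,*pb);d1/=np.linalg.norm(d1);d2/=np.linalg.norm(d2)
    s=np.linalg.lstsq(np.c_[d1,-d2],o2-o1,rcond=None)[0];p,q=o1+s[0]*d1,o2+s[1]*d2
    return ((p+q)/2).round(1),np.linalg.norm(p-q).round(1)
s=.64
# masks
def mask(f,lo,hi):
    im=cv2.imread(f'pics/{f}.png');return cv2.inRange(cv2.cvtColor(im,cv2.COLOR_BGR2HSV),lo,hi)
def blobs(m,mn=60):
    n,l,st,c=cv2.connectedComponentsWithStats(m); return [(st[i].tolist(),c[i].round(1).tolist()) for i in range(1,n) if st[i,4]>mn]
for f in['scene0','side0','wrist0']:
    for nm,lo,hi in[('green',(55,150,80),(85,255,255)),('orange',(8,200,180),(17,255,255)),('red',(0,200,120),(4,255,255)),('yellow',(24,180,120),(32,255,255))]:
        print(f,nm,blobs(mask(f,lo,hi)))
m=mask('wrist0',(4,80,20),(14,255,130)); 
cs=[c for c in cv2.findContours(m,0,2)[0] if cv2.contourArea(c)>5000]
for c in cs:
    a=cv2.approxPolyDP(cv2.convexHull(c),6,True)[:,0]; print('tray',a.tolist(),[pl('wrist0',*p,14).tolist() for p in a])
m=mask('wrist0',(10,60,60),(25,200,255))
for c in cv2.findContours(m,0,2)[0]:
    if cv2.contourArea(c)>300: print('bar?',cv2.boundingRect(c),pl('wrist0',*cv2.minAreaRect(c)[0],24),cv2.minAreaRect(c))
P=lambda x,y:(x*s,y*s)
print('brushtop',tri('scene0',P(514,404),'side0',P(423,396)))
print('stand foot',pl('scene0',*P(505,468),4),pl('side0',*P(423,467),4))
print('bowl rim',tri('scene0',P(231,247),'side0',P(333,205)),)
print('tabtop L',tri('scene0',P(245,288),'side0',P(313,236)),'S',tri('scene0',P(321,258),'side0',P(394,234)),'B',tri('scene0',P(407,277),'side0',P(459,276)))
for n,p in dict(roll=(417,428),roll1=(235,208),tray=(366,355)).items(): print(n,pl('scene0',*P(*p),20))
E
```

```text
scene0 green [([280, 208, 32, 19, 279], [295.5, 219.2])]
scene0 orange [([281, 257, 36, 19, 225], [298.1, 268.6])]
scene0 red [([324, 258, 8, 28, 108], [327.1, 271.1])]
scene0 yellow [([114, 85, 24, 13, 191], [125.6, 90.7]), ([360, 278, 27, 34, 652], [374.0, 295.3])]
side0 green [([291, 212, 31, 16, 226], [306.0, 221.5]), ([309, 317, 13, 14, 69], [313.8, 324.4])]
side0 orange []
side0 red []
side0 yellow []
wrist0 green [([309, 214, 72, 63, 1417], [338.0, 234.6])]
wrist0 orange [([211, 280, 65, 38, 884], [244.0, 292.5])]
wrist0 red []
wrist0 yellow []
tray [[107, 182], [124, 274], [99, 294], [9, 331], [0, 321], [0, 264], [28, 220]] [[318.7, -21.0], [320.8, -168.5], [275.6, -205.2], [112.4, -278.4], [103.2, -257.9], [133.4, -150.7], [194.6, -77.9]]
tray [[295, 108], [290, 218], [185, 218], [176, 108]] [[575.6, 76.8], [574.7, -75.1], [422.7, -75.0], [423.2, 76.9]]
tray [[78, 0], [91, 81], [75, 89], [1, 81], [0, 3]] [[320.9, 195.6], [320.1, 109.1], [298.3, 99.8], [208.0, 109.2], [230.3, 192.7]]
bar? (75, 345, 52, 39) [ 260.7 -338.5] ((100.5, 364.0), (38.0, 51.0), 90.0)
bar? (493, 268, 1
[... 160 characters left out ...]
70.633544921875), 62.75825500488281)
bar? (176, 108, 120, 112) [498.5   6.8] ((235.5, 163.5), (111.0, 119.0), 90.0)
bar? (358, 104, 81, 62) [709.1  44.9] ((399.4276123046875, 133.94361877441406), (34.355812072753906, 80.9771499633789), 64.48612976074219)
bar? (0, 0, 92, 90) [279.9 147.7] ((45.5, 44.5), (89.0, 91.0), 90.0)
brushtop (array([ 427.1, -368. ,  171.4]), np.float64(0.2))
stand foot [ 421.7 -372. ] [ 423.1 -374.1]
bowl rim (array([544.2, 430.2,  48.1]), np.float64(4.4))
tabtop L (array([445.5, 282. ,  71.6]), np.float64(1.6)) S (array([626.3, 227.6,  59. ]), np.float64(3.7)) B (array([707.7,  49.2,  33.9]), np.float64(7.8))
roll [ 391.8 -201.8]
roll1 [687.4 568.8]
tray [481.5 -12.5]
```

>>> step_arm(
  deltas=[0.045, 0.003, 0, 0, 0, 0, -1, 0.045, 0.003, 0, 0, 0, 0, -1, 0.045, 0.003, 0, 0, 0, 0, -1, 0.045, 0.003, 0, 0, 0, 0, -1, 0.045, 0.003, 0, 0, 0, 0, -1, 0, 0, 0, 0, 0, 0, -1, 0, 0, 0, 0, 0, 0, -1],
)

```text
t: 0.85
ee_pos: [539.6, 225.8, 244.8]
eef_rot: [-0.0, 0.706, 0.708, -0.001]
contact_force: [0.5, -0.2, -0.3]
gripper_width: 85.4
finger_force: 0.0
```

```bash
python3 - <<'E'
from h import *
im=snap('wrist','w1'); print(get_obs()['ee_pos'],get_obs()['eef_rot'])
cv2.imwrite('pics/w1b.png',cv2.resize(im,(800,600),interpolation=cv2.INTER_CUBIC))
E
```

```text
[539.70313892 224.77487101 244.91348799] [-4.40669027e-05  7.06878552e-01  7.07334755e-01 -5.05209983e-04]
```

View pics/w1b.png

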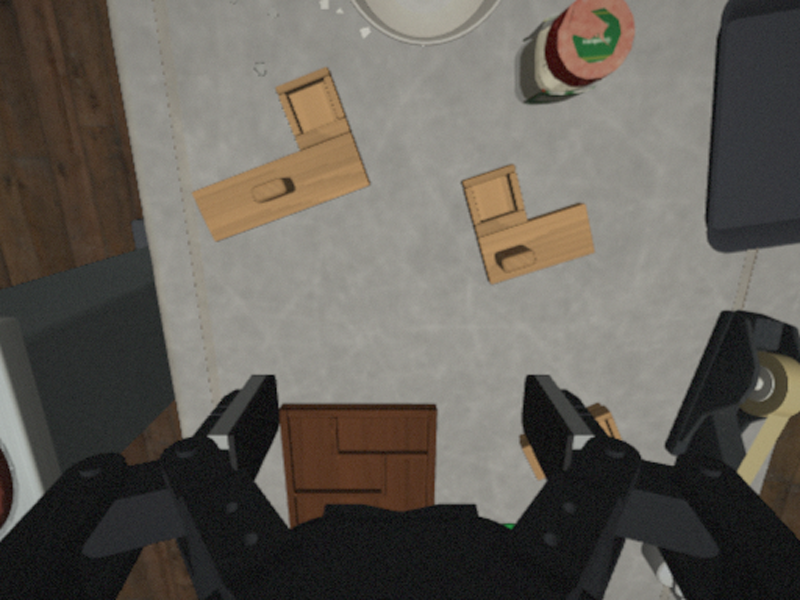

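This wrist view shows the large L with its tab at (270,189) and hollow at (312,108), and the small L with its tab at (515,260) and hollow at (494,196). The bowl is at (425,10) and the red-capped jar at (585,45). The L's are turned about +20° and +15°.

```bash
cat >> h.py <<'E'
MODEL=dict(L=[(-72,-24),(72,-24),(72,72),(24,72),(-72,24)],S=[(-24,-24),(72,-24),(72,24),(24,72),(-24,72)],B=[(-24,-24),(72,-24),(72,24),(-24,24)])
def fit(f,kind,pix,z=24,s=.64,raw=False):
    im=cv2.imread(f'pics/{f}.png',0); p=(np.array(pix,np.float32)*s)
    q=p if raw else cv2.cornerSubPix(im,p.reshape(-1,1,2).copy(),(3,3),(-1,-1),(3,50,.01)).reshape(-1,2)
    W=np.array([pl(f,*x,z) for x in q]); M=np.array(MODEL[kind],float)
    m0,w0=M.mean(0),W.mean(0); a=((M-m0)@[1,1j]); b=((W-w0)@[1,1j]); c=(np.conj(a)@b)/(np.conj(a)@a)
    ang=np.angle(c); o=(w0@[1,1j])-np.exp(1j*ang)*(m0@[1,1j])
    res=abs(b-a*c)
    print(kind,'tab',np.round([o.real,o.imag],1),'yaw',ang.round(3),'scale',abs(c).round(3),'res',res.round(1),'shift px',abs(q-p).max().round(1)); return o.real,o.imag,ang
E
python3 - <<'E'
from h import *
fit('w1','L',[(218,240),(370,185),(328,68),(277,88),(195,192)])
fit('w1','S',[(490,284),(594,250),(584,204),(513,166),(462,183)])
fit('wrist0','B',[(582,259),(686,207),(671,163),(560,212)])
P=lambda x,y:(x*.64,y*.64)
print('tab tops',pl('w1',*P(268,189),56),pl('w1',*P(513,261),56))
print('tray',[pl('w1',*P(*p),14) for p in[(280,405),(437,405)]])
m=cv2.inRange(cv2.cvtColor(cv2.imread('pics/wrist0.png'),cv2.COLOR_BGR2HSV),(4,80,20),(14,255,160))
for c in cv2.findContours(m,0,2)[0]:
    if cv2.contourArea(c)>5000 and cv2.boundingRect(c)[0]>150:
        q=np.float32([[295,108],[290,218],[185,218],[176,108]]).reshape(-1,1,2)
        q=cv2.cornerSubPix(cv2.imread('pics/wrist0.png',0),q,(3,3),(-1,-1),(3,50,.01)).reshape(-1,2); W=np.array([pl('wrist0',*x,14) for x in q]); print(W.tolist(),W.mean(0))
E
```

```text
L tab [445.3 286.6] yaw 0.329 scale 0.951 res [1.6 2.2 1.2 2.8 1.3] shift px 1.6
S tab [630.7 233.8] yaw 0.313 scale 0.942 res [1.8 1.7 1.7 1.2 0.9] shift px 1.6
B tab [686.5  32.7] yaw 0.478 scale 0.945 res [1.3 2.3 2.9 2.2] shift px 1.5
tab tops [443.6 287.9] [627.7 234.4]
tray [array([423.9,  82.7]), array([576.7,  82.9])]
[[576.1, 78.4], [576.0, -77.2], [422.1, -77.0], [421.5, 77.4]] [4.98925e+02 4.00000e-01]
```

```bash
sed -i 's/^MODEL=.*/MODEL=dict(L=[(-68.5,-20.5),(68.5,-20.5),(68.5,68.5),(27.5,68.5),(-68.5,20.5)],S=[(-20.5,-20.5),(68.5,-20.5),(68.5,20.5),(20.5,68.5),(-20.5,68.5)],B=[(-20.5,-20.5),(68.5,-20.5),(68.5,20.5),(-20.5,20.5)])/' h.py
python3 - <<'E'
from h import *
fit('w1','L',[(218,240),(370,185),(328,68),(277,88),(195,192)])
fit('w1','S',[(490,284),(594,250),(584,204),(513,166),(462,183)])
fit('wrist0','B',[(582,259),(686,207),(671,163),(560,212)])
print(get_obs()['joints'].round(3))
E
```

```text
L tab [444.5 287. ] yaw 0.331 scale 1.004 res [1.3 0.9 0.7 1.  1.9] shift px 1.6
S tab [631.2 234.6] yaw 0.313 scale 1.016 res [1.  1.4 1.7 2.1 1.5] shift px 1.6
B tab [686.5  32.8] yaw 0.477 scale 1.035 res [1.8 1.  1.8 2.3] shift px 1.5
[ 0.27   0.406  0.014  1.18  -0.     1.84 ]
```

>>> step_arm(
  deltas=[0.031, -0.047, 0, 0, 0, 0, -1, 0.031, -0.047, 0, 0, 0, 0, -1, 0, 0, 0, 0, 0, -0.15, -1, 0, 0, 0, 0, 0, -0.15, -1, 0, 0, 0, 0, 0, -0.15, -1, 0, 0, 0, 0, 0, -0.15, -1, 0, 0, 0, 0, 0, -0.15, -1, 0, 0, 0, 0, 0, -0.15, -1],
)

```text
t: 1.7
ee_pos: [456.8, 278.4, 245.4]
eef_rot: [0.0, 0.327, 0.945, -0.0]
contact_force: [-0.4, 0.1, 0.7]
gripper_width: 85.8
finger_force: 0.0
```

>>> step_arm(
  deltas=[0, 0, 0, 0, 0, -0.15, -1, 0, 0, 0, 0, 0, -0.15, -1, 0, 0, 0, 0, 0, -0.15, -1, 0, 0, 0, 0, 0, -0.15, -1, 0, 0, 0, 0, 0, -0.15, -1, 0, 0, 0, 0, 0, -0.15, -1, 0, 0, 0, 0, 0, -0.09, -1, 0, 0, 0, 0, 0, 0, -1],
)

```text
t: 2.5
ee_pos: [456.8, 278.6, 245.4]
eef_rot: [-0.0, -0.158, 0.987, -0.0]
contact_force: [-0.4, -0.4, 0.1]
gripper_width: 85.3
finger_force: 0.0
```

```bash
python3 - <<'E'
from h import *
o=get_obs(); print(o['ee_pos'],o['eef_rot'],o['joints'].round(3))
im=snap('wrist','w2')
cv2.imwrite('pics/w2b.png',cv2.resize(im,(800,600),interpolation=cv2.INTER_CUBIC))
E
```

```text
[456.8000368  278.61567565 245.37216828] [-6.34608715e-05 -1.58476586e-01  9.87362725e-01 -1.31114567e-04] [ 0.411  0.31  -0.126  1.135 -0.     0.093]
```

View pics/w2b.png

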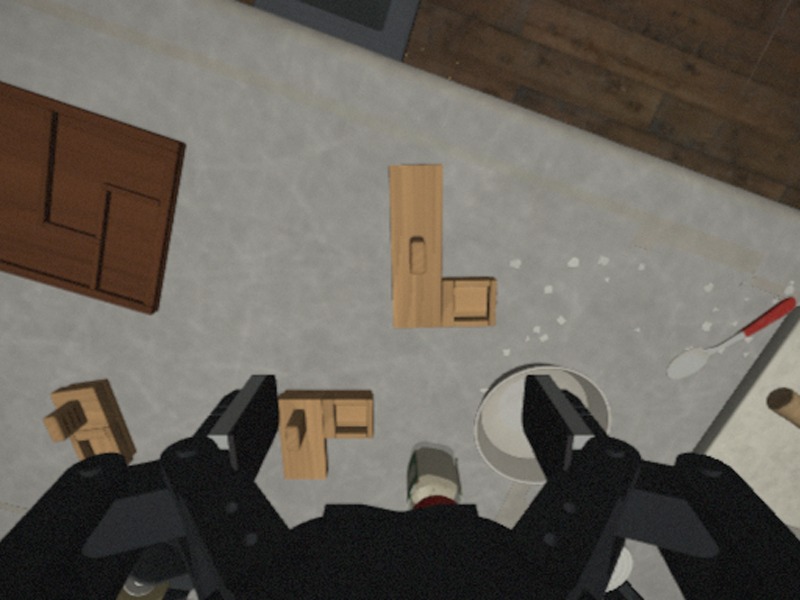

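The large L lies upright in this view, with its tab top at (417,255) and its hollow at (472,300). The tray's right corners are at (185,143) and (156,312).

```bash
cat >> h.py <<'E'
from scipy.spatial.transform import Rotation as R
def to(x,y,z,yaw=None):
    # tool-axes deltas (mm) from current pose to target TCP; yaw = insert yaw to align (tool x heading = yaw+pi)
    o=get_obs(); q=o['eef_rot']; r=R.from_quat([q[1],q[2],q[3],q[0]]).as_matrix()
    d=r.T@(np.array([x,y,z])-o['ee_pos']); h=np.arctan2(r[1,0],r[0,0])
    print('delta mm',d.round(1),'head',h.round(3),'tilt',r[:2,2].round(4), '' if yaw is None else 'turn about tool z %.3f'%-((yaw-h+np.pi/2)%np.pi-np.pi/2))
E
python3 - <<'E'
from h import *
x,y,a=fit('w2','L',[(393,328),(390,166),(390,166),(393,328),(442,165)][1:2]+[(393,328),(495,327),(497,280),(442,165)])
k=pl('w2',417*.64,240*.64,56); print('tab top',k)
fit('w2','S',[(279,392),(285,479),(327,478),(373,437),(372,392)])
for p in[(185,143),(156,312)]: print(pl('w2',p[0]*.64,p[1]*.64,14))
to(x,y,245,a)
E
```

```text
L tab [443.1 287.4] yaw 0.345 scale 1.016 res [0.7 0.3 1.6 2.6 1.5] shift px 1.9
tab top [430.  282.6]
S tab [627.8 233.5] yaw 0.317 scale 1.046 res [4.8 2.9 0.6 4.6 5.6] shift px 1.6
[420.   83.2]
[571.8  82.3]
delta mm [10.4 12.4  0.4] head -2.826 tilt [ 0.     -0.0002] turn about tool z -0.030
```

>>> step_arm(
  deltas=[0.0104, 0.0124, 0, 0, 0, -0.02, -1, 0, 0, 0.04, 0, 0, 0, -1, 0, 0, 0.04, 0, 0, 0, -1, 0, 0, 0.04, 0, 0, 0, -1, 0, 0, 0.04, 0, 0, 0, -1, 0, 0, 0, 0, 0, 0, -1],
)

```text
t: 3.15
ee_pos: [438.7, 287.0, 81.3]
eef_rot: [-0.004, -0.168, 0.986, -0.001]
contact_force: [-0.2, 0.1, 0.9]
gripper_width: 85.7
finger_force: 0.0
```

```bash
python3 - <<'E'
from h import *
im=snap('wrist','w3')
cv2.imwrite('pics/w3b.png',cv2.resize(im,(800,600),interpolation=cv2.INTER_CUBIC))
to(443.5,287.2,44,.338)
E
```

```text
delta mm [-2.8 -1.6 40. ] head -2.803 tilt [-0.0045 -0.002 ] turn about tool z 0.000
```

View pics/w3b.png

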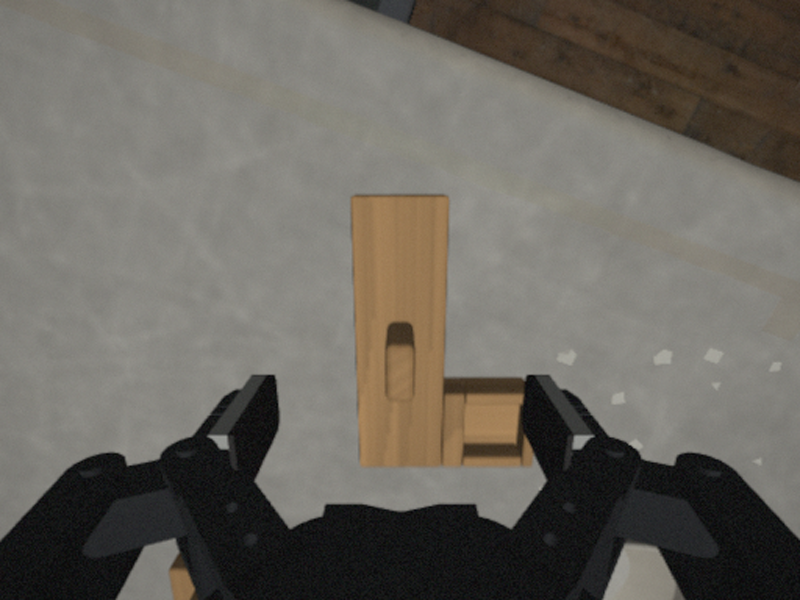

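The tab top sits at (400,372), centred between the fingers. I'll go down on it.

```bash
python3 - <<'E'
from h import *
t=pl('w3',400*.64,372*.64,56); print(t)
to(t[0],t[1],44,.338); print(get_obs()['ee_pos'])
E
```

```text
[442.3 287.4]
delta mm [-1.7 -1.  40. ] head -2.803 tilt [-0.0045 -0.002 ] turn about tool z 0.000
[440.5161034  287.83167437  84.03551264]
```

>>> step_arm(
  deltas=[-0.002, -0.0005, 0.02, 0, 0, 0, -1, 0, 0, 0.018, 0, 0, 0, -1, 0, 0, 0, 0, 0, 0, -1, 0, 0, 0, 0, 0, 0, 1, 0, 0, 0, 0, 0, 0, 1, 0, 0, 0, 0, 0, 0, 1, 0, 0, 0, 0, 0, 0, 1, 0, 0, 0, 0, 0, 0, 1],
  grip_force=50,
)

```text
t: 4.0
ee_pos: [445.0, 288.8, 47.7]
eef_rot: [0.0, -0.169, 0.986, 0.0]
contact_force: [-0.6, -0.7, 0.1]
gripper_width: 12.4
finger_force: 0.0
```

>>> step_arm(
  deltas=[0, 0, 0, 0, 0, 0, 1, 0, 0, 0, 0, 0, 0, 1, 0, 0, 0, 0, 0, 0, 1, 0, 0, 0, 0, 0, 0, 1],
)

```text
t: 4.4
ee_pos: [445.0, 289.0, 47.8]
eef_rot: [0.0, -0.169, 0.986, 0.0]
contact_force: [-1.3, 0.5, 5.3]
gripper_width: 11.0
finger_force: 49.7
```

>>> step_arm(
  deltas=[0, 0, -0.03, 0, 0, 0, 1, 0, 0, -0.04, 0, 0, 0, 1, 0, 0, -0.01, 0, 0, 0.113, 1, 0, 0, 0, 0, 0, 0.113, 1, 0, 0, 0, 0, 0, 0.112, 1, 0, 0, 0, 0, 0, 0, 1],
)

```text
t: 5.0
ee_pos: [444.7, 288.7, 127.3]
eef_rot: [-0.0, 0.0, 1.0, -0.0]
contact_force: [0.0, 1.5, -1.4]
gripper_width: 10.7
finger_force: 49.0
```

>>> step_arm(
  deltas=[-0.006, -0.02, 0, 0, 0, 0, 1, -0.007, -0.04, 0, 0, 0, 0, 1, -0.007, -0.04, 0, 0, 0, 0, 1, -0.007, -0.04, 0, 0, 0, 0, 1, -0.007, -0.04, 0, 0, 0, 0, 1, -0.007, -0.04, 0, 0, 0, 0, 1, -0.007, -0.04, 0, 0, 0, 0, 1, -0.007, -0.04, 0, 0, 0, 0, 1],
)

```text
t: 5.8
ee_pos: [500.1, -12.8, 127.2]
eef_rot: [-0.0, -0.002, 1.0, 0.0]
contact_force: [1.0, 0.8, -0.2]
gripper_width: 11.1
finger_force: 49.0
```

>>> step_arm(
  deltas=[0, -0.018, 0, 0, 0, 0, 1, 0, 0, 0, 0, 0, 0, 1, 0, 0, 0, 0, 0, 0, 1],
)

```text
t: 6.1
ee_pos: [499.9, -29.1, 127.1]
eef_rot: [-0.0, -0.001, 1.0, 0.0]
contact_force: [-0.6, 0.6, -0.6]
gripper_width: 10.7
finger_force: 49.1
```

```bash
python3 - <<'E'
from h import *
to(499,-47.5,110,0); print(get_obs()['ee_pos'])
im=snap('wrist','w4')
cv2.imwrite('pics/w4b.png',cv2.resize(im,(800,600),interpolation=cv2.INTER_CUBIC))
E
```

```text
delta mm [  0.9 -18.4  17.1] head -3.139 tilt [-0.0007  0.0005] turn about tool z 0.002
[499.86403194 -29.10729457 127.06289356]
```

View pics/w4b.png

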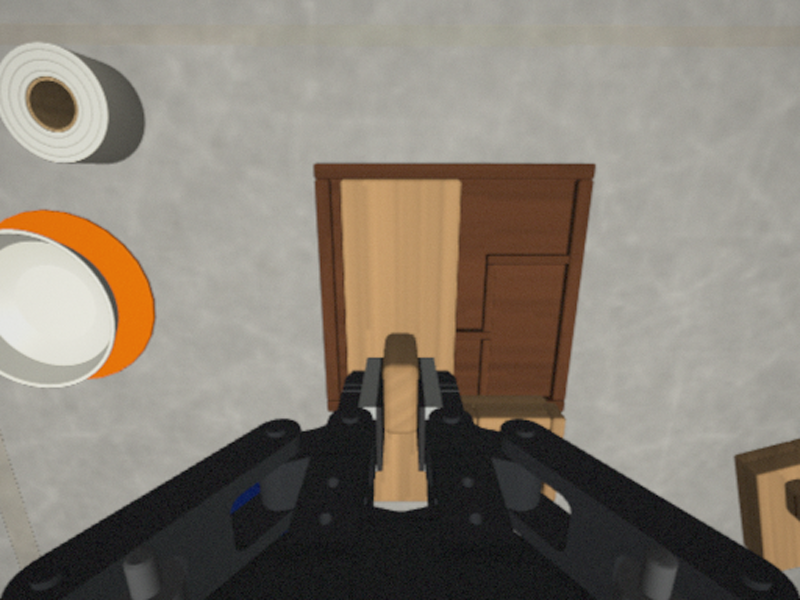

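The large L is held squarely over the tray. Its far edge is at (340–462,180) and the tray's far corners are at (315,165) and (593,165).

```bash
python3 - <<'E'
from h import *
im=cv2.imread('pics/w4.png',0)
sp=lambda q:cv2.cornerSubPix(im,(np.float32(q)*.64).reshape(-1,1,2),(3,3),(-1,-1),(3,50,.01)).reshape(-1,2)
a=sp([(340,180),(462,180)]);b=sp([(315,165),(593,165),(563,411)])
print('insert',[pl('w4',*x,103.3).tolist() for x in a]); print('tray z14',[pl('w4',*x,14).tolist() for x in b],[pl('w4',*x,0).tolist() for x in b]); print(a/.64,b/.64)
E
```

```text
insert [[428.4, -50.4], [428.6, -8.7]]
tray z14 [[421.6, -77.2], [421.4, 77.3], [576.5, 78.0]] [[421.4, -80.0], [421.2, 83.5], [585.2, 84.2]]
[[340.80582 179.33888]
 [459.77945 180.21931]] [[313.23495 163.41524]
 [594.519   163.37013]
 [563.      411.00003]]
```

>>> step_arm(
  deltas=[-0.0017, -0.0183, 0, 0, 0, 0.002, 1, 0, 0, 0.03, 0, 0, 0, 1, 0, 0, 0.028, 0, 0, 0, 1, 0, 0, 0, 0, 0, 0, 1, 0, 0, 0, 0, 0, 0, 1],
)

```text
t: 6.65
ee_pos: [501.6, -46.4, 69.6]
eef_rot: [-0.001, -0.001, 1.0, 0.0]
contact_force: [0.6, 0.5, -0.4]
gripper_width: 11.0
finger_force: 49.1
```

```bash
python3 - <<'E'
from h import *
to(501.6,-47.4,53.8,0); print(get_obs()['ee_pos'])
E
```

```text
delta mm [-0.  -1.  15.8] head -3.14 tilt [-0.0012  0.0004] turn about tool z 0.001
[501.58998858 -46.4375131   69.55731835]
```

>>> step_arm(
  deltas=[0, -0.001, 0.005, 0, 0, 0, 1, 0, 0, 0.004, 0, 0, 0, 1, 0, 0, 0.003, 0, 0, 0, 1, 0, 0, 0.002, 0, 0, 0, 1, 0, 0, 0.002, 0, 0, 0, 1, 0, 0, 0, 0, 0, 0, 1],
)

```text
t: 7.25
ee_pos: [502.0, -48.5, 53.8]
eef_rot: [0.0, 0.0, 1.0, -0.0]
contact_force: [-2.4, 0.7, 5.8]
gripper_width: 11.1
finger_force: 50.2
```

>>> step_arm(
  deltas=[0, 0, 0, 0, 0, 0, -1, 0, 0, 0, 0, 0, 0, -1, 0, 0, 0, 0, 0, 0, -1, 0, 0, 0, 0, 0, 0, -1, 0, 0, -0.03, 0, 0, 0, -1, 0, 0, -0.04, 0, 0, 0, -1, 0, 0, -0.04, 0, 0, 0, -1],
)

```text
t: 7.95
ee_pos: [501.4, -48.3, 164.3]
eef_rot: [-0.001, 0.0, 1.0, 0.0]
contact_force: [0.8, -0.3, -0.7]
gripper_width: 85.0
finger_force: 0.0
```

>>> step_arm(
  deltas=[-0.01, 0.02, 0, 0, 0, 0, -1, -0.018, 0.04, 0, 0, 0, 0, -1, -0.018, 0.04, 0, 0, 0, 0, -1, -0.018, 0.04, 0, 0, 0, 0, -1, -0.018, 0.04, 0, 0, 0, 0, -1, -0.018, 0.04, 0, 0, 0, 0, -1, -0.018, 0.04, 0, 0, 0, 0, -1, -0.011, 0.023, 0, 0, 0, 0, -1],
)

```text
t: 8.75
ee_pos: [631.7, 237.6, 162.9]
eef_rot: [0.0, -0.001, 1.0, 0.0]
contact_force: [-0.2, -1.3, -0.0]
gripper_width: 85.4
finger_force: 0.0
```

>>> step_arm(
  deltas=[0, 0, 0, 0, 0, -0.104, -1, 0, 0, 0, 0, 0, -0.104, -1, 0, 0, 0, 0, 0, -0.104, -1, 0, 0, 0, 0, 0, 0, -1, 0, 0, 0, 0, 0, 0, -1],
)

```text
t: 9.25
ee_pos: [631.0, 234.4, 163.1]
eef_rot: [-0.0, -0.153, 0.988, -0.0]
contact_force: [0.1, 0.3, 0.0]
gripper_width: 85.3
finger_force: 0.0
```

```bash
python3 - <<'E'
from h import *
to(631,234.5,120,.313); print(get_obs()['ee_pos'])
im=snap('wrist','w5'); s=snap('scene','s5'); s2=snap('side','d5')
cv2.imwrite('pics/w5b.png',np.vstack([cv2.resize(im,(512,384)),np.hstack([s[130:260,120:376],s2[130:260,140:396]])]))
E
```

```text
delta mm [-0.   0.1 43.1] head -2.833 tilt [-0.0004 -0.0001] turn about tool z -0.005
[631.03729465 234.36015335 163.11426114]
```

View pics/w5b.png

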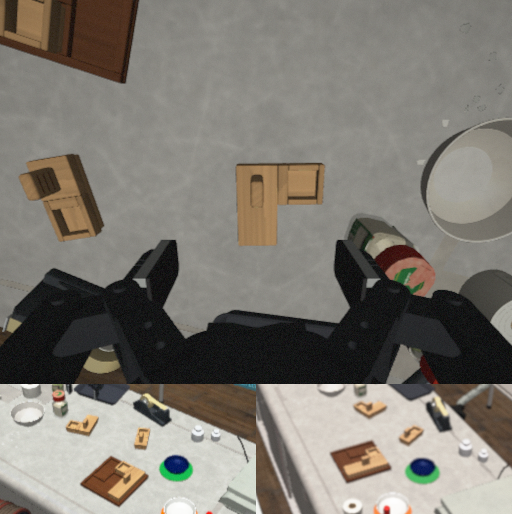

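The large L is seated. The small L's tab is at (257,190). The jar's cap at (408,272) is close to the right finger, so I'll check the clearance.

```bash
python3 - <<'E'
from h import *
S=fit('w5','S',[(237,164),(238,245),(276,245),(323,204),(323,163)],s=1)
t=pl('w5',257,192,56);print('tab',t)
j=pl('w5',408,272,97); c,s=np.cos(S[2]),np.sin(S[2]); d=j-np.array(S[:2]); print('jar',j,'in insert frame',[c*d[0]+s*d[1],-s*d[0]+c*d[1]])
to(S[0],S[1],76,S[2])
P=lambda q:[pl('w5',*x,24).tolist() for x in q]
fit('w5','B',[(76,154),(101,229),(60,241),(36,160)],s=1)
E
```

```text
S tab [631.7 233.9] yaw 0.332 scale 1.019 res [1.4 1.9 1.5 1.2 1.5] shift px 1.8
tab [629.4 234. ]
jar [646.  372.1] in insert frame [np.float64(58.518377041705605), np.float64(126.05210907104664)]
delta mm [-0.4 -0.6 87.3] head -2.832 tilt [-0.  0.] turn about tool z -0.022
B tab [682.   42.5] yaw 0.341 scale 0.605 res [37.2 39.8 41.4 38.9] shift px 2.1
```

>>> step_arm(
  deltas=[0, 0, 0.03, 0, 0, -0.018, -1, 0, 0, 0.04, 0, 0, 0, -1, 0, 0, 0.03, 0, 0, 0, -1, 0, 0, 0.016, 0, 0, 0, -1, 0, 0, 0, 0, 0, 0, -1, 0, 0, 0, 0, 0, 0, 1, 0, 0, 0, 0, 0, 0, 1, 0, 0, 0, 0, 0, 0, 1],
)

```text
t: 10.2
ee_pos: [632.1, 234.7, 48.8]
eef_rot: [0.001, -0.164, 0.987, 0.0]
contact_force: [0.5, -0.4, -0.3]
gripper_width: 44.3
finger_force: 0.0
```

>>> step_arm(
  deltas=[0, 0, 0, 0, 0, 0, 1, 0, 0, 0, 0, 0, 0, 1, 0, 0, 0, 0, 0, 0, 1, 0, 0, 0, 0, 0, 0, 1, 0, 0, 0, 0, 0, 0, 1],
)

```text
t: 10.7
ee_pos: [631.4, 234.6, 47.9]
eef_rot: [0.0, -0.164, 0.986, 0.0]
contact_force: [-0.9, -0.3, 5.4]
gripper_width: 11.0
finger_force: 51.2
```

>>> step_arm(
  deltas=[0, 0, -0.03, 0, 0, 0, 1, 0, 0, -0.04, 0, 0, 0, 1, 0, 0, -0.01, 0, 0, 0.11, 1, 0, 0, 0, 0, 0, 0.11, 1, 0, 0, 0, 0, 0, 0.11, 1, 0, 0, 0, 0, 0, 0, 1],
)

```text
t: 11.3
ee_pos: [630.9, 234.4, 127.1]
eef_rot: [-0.0, 0.001, 1.0, -0.0]
contact_force: [-0.5, -0.4, -0.9]
gripper_width: 11.3
finger_force: 50.4
```

>>> step_arm(
  deltas=[0.016, -0.02, 0, 0, 0, 0, 1, 0.03, -0.038, 0, 0, 0, 0, 1, 0.03, -0.038, 0, 0, 0, 0, 1, 0.03, -0.038, 0, 0, 0, 0, 1, 0.03, -0.038, 0, 0, 0, 0, 1, 0.03, -0.038, 0, 0, 0, 0, 1, 0.014, -0.024, 0, 0, 0, 0, 1, 0, 0, 0, 0, 0, 0, 1],
)

```text
t: 12.1
ee_pos: [448.8, -1.6, 127.3]
eef_rot: [-0.001, 0.0, 1.0, -0.0]
contact_force: [-0.9, 0.5, -0.8]
gripper_width: 10.8
finger_force: 50.4
```

```bash
python3 - <<'E'
from h import *
to(451,0.2,80,0); print(get_obs()['ee_pos'])
im=snap('wrist','w6')
cv2.imwrite('pics/w6b.png',cv2.resize(im,(800,600),interpolation=cv2.INTER_CUBIC))
E
```

```text
delta mm [-2.2  1.8 47.3] head 3.141 tilt [-0.0013 -0.0006] turn about tool z -0.001
[448.83243406  -1.56741721 127.26893352]
```

View pics/w6b.png

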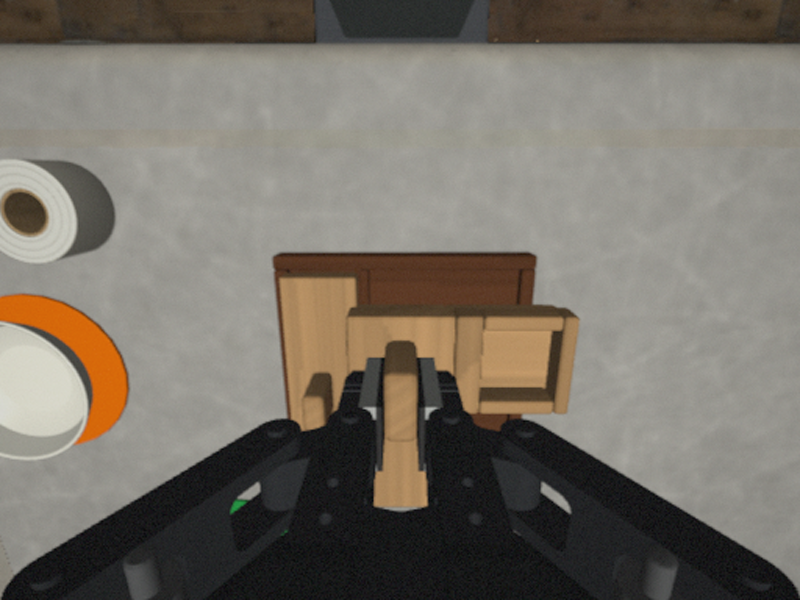

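The small L is held over its pocket. Its dark side strip is at about rows 306–316, so I need the exact row of the top-face edge.

```bash
python3 - <<'E'
from h import *
im=cv2.imread('pics/w6.png',0)
print(im[190:212,226:232].mean(1).round(),im[190:212,282:288].mean(1).round())
for v in range(196,208): print(v,pl('w6',235,v,103.3),pl('w6',284,v,103.3), end=' ')
print()
for p in[(275,254),(535,254)]: print(pl('w6',p[0]*.64,p[1]*.64,14))
E
```

```text
[ 87.  87.  88.  88.  89.  88.  78.  60.  62.  62.  62.  66.  90. 130.
 138. 142. 142. 143. 142. 143. 142. 143.] [ 65.  65.  66.  66.  64.  66.  65.  65.  66.  65.  66.  66.  89. 130.
 143. 149. 149. 150. 150. 149. 149. 150.]
196 [424.1 -14.7] [424.2  14.7] 197 [424.7 -14.7] [424.8  14.7] 198 [425.4 -14.7] [425.4  14.8] 199 [426.  -14.7] [426.1  14.8] 200 [426.6 -14.7] [426.7  14.8] 201 [427.3 -14.7] [427.3  14.8] 202 [427.9 -14.7] [428.   14.8] 203 [428.6 -14.8] [428.6  14.9] 204 [429.2 -14.8] [429.2  14.9] 205 [429.8 -14.8] [429.9  14.9] 206 [430.5 -14.8] [430.5  14.9] 207 [431.1 -14.8] [431.2  14.9] 
[420.7 -75.2]
[421.  77.]
```

>>> step_arm(
  deltas=[-0.0021, 0.0019, 0.01, 0, 0, 0, 1, 0, 0, 0.03, 0, 0, 0, 1, 0, 0, 0.018, 0, 0, 0, 1, 0, 0, 0, 0, 0, 0, 1, 0, 0, 0, 0, 0, 0, 1],
)

```text
t: 12.65
ee_pos: [453.3, 3.3, 69.0]
eef_rot: [-0.0, -0.001, 1.0, 0.0]
contact_force: [0.8, -0.0, -1.0]
gripper_width: 10.5
finger_force: 50.4
```

```bash
python3 - <<'E'
from h import *
to(450.9,0.3,53.9,0); print(get_obs()['ee_pos'])
E
```

```text
delta mm [ 2.3 -3.  15.1] head -3.14 tilt [-0.001   0.0003] turn about tool z 0.001
[453.25982767   3.27791369  68.97242645]
```

>>> step_arm(
  deltas=[0.0023, -0.003, 0, 0, 0, 0, 1, 0, 0, 0, 0, 0, 0, 1, 0, 0, 0, 0, 0, 0, 1],
)

```text
t: 12.95
ee_pos: [451.3, -0.6, 69.9]
eef_rot: [0.001, 0.0, 1.0, -0.0]
contact_force: [-0.1, -0.2, -0.7]
gripper_width: 11.5
finger_force: 50.4
```

>>> step_arm(
  deltas=[0.0003, 0.0006, 0.005, 0, 0, 0, 1, 0, 0, 0.004, 0, 0, 0, 1, 0, 0, 0.003, 0, 0, 0, 1, 0, 0, 0.002, 0, 0, 0, 1, 0, 0, 0.002, 0, 0, 0, 1, 0, 0, 0, 0, 0, 0, 1],
)

```text
t: 13.55
ee_pos: [450.3, 0.2, 53.8]
eef_rot: [-0.0, 0.0, 1.0, 0.0]
contact_force: [-4.1, 0.4, 11.4]
gripper_width: 10.9
finger_force: 52.2
```

>>> step_arm(
  deltas=[0, 0, 0, 0, 0, 0, -1, 0, 0, 0, 0, 0, 0, -1, 0, 0, 0, 0, 0, 0, -1, 0, 0, 0, 0, 0, 0, -1, 0, 0, -0.03, 0, 0, 0, -1, 0, 0, -0.04, 0, 0, 0, -1, 0, 0, -0.04, 0, 0, 0, -1],
)

```text
t: 14.25
ee_pos: [449.8, 0.2, 164.3]
eef_rot: [-0.001, 0.0, 1.0, 0.0]
contact_force: [0.8, -0.7, 0.1]
gripper_width: 85.4
finger_force: 0.0
```

>>> step_arm(
  deltas=[-0.02, 0.003, 0, 0, 0, 0, -1, -0.04, 0.005, 0, 0, 0, 0, -1, -0.04, 0.005, 0, 0, 0, 0, -1, -0.04, 0.005, 0, 0, 0, 0, -1, -0.04, 0.005, 0, 0, 0, 0, -1, -0.035, 0.005, 0, 0, 0, 0, -1, -0.02, 0.005, 0, 0, 0, -0.12, -1, 0, 0, 0, 0, 0, -0.12, -1],
)

```text
t: 15.05
ee_pos: [687.6, 33.4, 162.1]
eef_rot: [0.0, -0.122, 0.993, 0.0]
contact_force: [-0.3, 0.7, -0.3]
gripper_width: 85.5
finger_force: 0.0
```

>>> step_arm(
  deltas=[0, 0, 0, 0, 0, -0.12, -1, 0, 0, 0, 0, 0, -0.118, -1, 0, 0, 0, 0, 0, 0, -1, 0, 0, 0, 0, 0, 0, -1],
)

```text
t: 15.45
ee_pos: [685.4, 32.9, 163.1]
eef_rot: [-0.0, -0.235, 0.972, 0.0]
contact_force: [0.5, -0.1, -0.8]
gripper_width: 85.6
finger_force: 0.0
```

```bash
python3 - <<'E'
from h import *
to(686,33,44,.478); print(get_obs()['ee_pos'])
im=snap('wrist','w7')
cv2.imwrite('pics/w7b.png',cv2.resize(im,(800,600),interpolation=cv2.INTER_CUBIC))
E
```

```text
delta mm [ -0.7  -0.2 119.1] head -2.668 tilt [-0.0004  0.    ] turn about tool z -0.004
[685.36245039  32.88472953 163.06762488]
```

View pics/w7b.png

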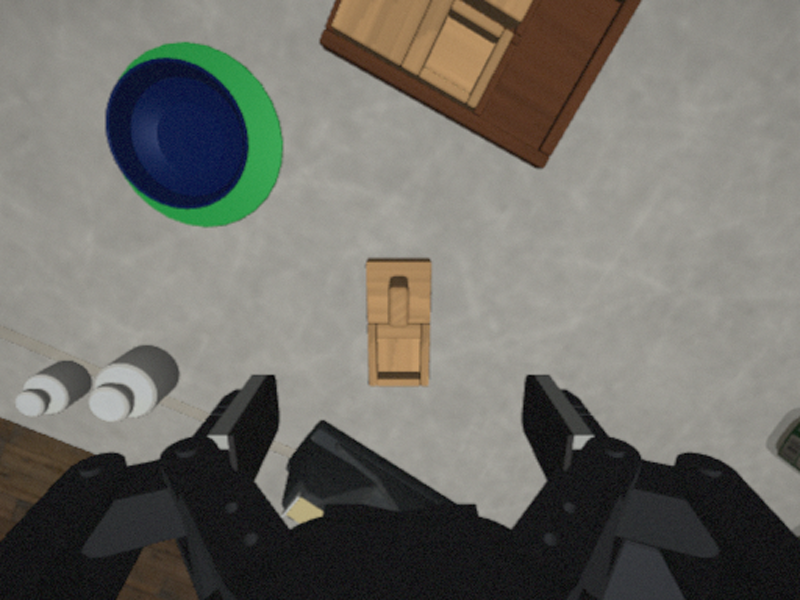

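The bar is square to the gripper, with its tab top at (398,304). The tape dispenser's near corner is at (322,423) and might be in the way, so I'll check that.

```bash
python3 - <<'E'
from h import *
B=fit('w7','B',[(366,261),(369,387),(430,387),(431,261)])
P=lambda u,v,z:pl('w7',u*.64,v*.64,z)
t=P(398,306,56);print('tab',t)
B=(t[0],t[1],B[2])
c,s=np.cos(B[2]),np.sin(B[2])
for u,v in[(322,423),(455,500)]:
  for z in(0,30,60):
    d=P(u,v,z)-np.array(B[:2]); print((u,v),z,[round(c*d[0]+s*d[1]),round(-s*d[0]+c*d[1])])
to(*B[:2],44,B[2])
e=P(210,135,3);print('green~',e)
E
```

```text
B tab [688.2  32.2] yaw 0.469 scale 1.034 res [0.3 1.7 1.8 0.5] shift px 1.8
tab [687.9  31.9]
(322, 423) 0 [117, -61]
(322, 423) 30 [97, -55]
(322, 423) 60 [77, -48]
(455, 500) 0 [193, 49]
(455, 500) 30 [165, 44]
(455, 500) 60 [137, 39]
delta mm [ -1.8  -2.  119.2] head -2.668 tilt [-0.0002  0.    ] turn about tool z 0.005
green~ [ 655.3 -120.8]
```

>>> step_arm(
  deltas=[-0.002, -0.002, 0.03, 0, 0, 0.005, -1, 0, 0, 0.04, 0, 0, 0, -1, 0, 0, 0.03, 0, 0, 0, -1, 0, 0, 0.016, 0, 0, 0, -1, 0, 0, 0, 0, 0, 0, -1, 0, 0, 0, 0, 0, 0, 1, 0, 0, 0, 0, 0, 0, 1, 0, 0, 0, 0, 0, 0, 1],
)

```text
t: 16.3
ee_pos: [689.2, 32.0, 48.8]
eef_rot: [0.001, -0.234, 0.972, -0.0]
contact_force: [-0.2, 0.9, 0.3]
gripper_width: 44.0
finger_force: 0.0
```

>>> step_arm(
  deltas=[0, 0, 0, 0, 0, 0, 1, 0, 0, 0, 0, 0, 0, 1, 0, 0, 0, 0, 0, 0, 1, 0, 0, 0, 0, 0, 0, 1, 0, 0, 0, 0, 0, 0, 1],
)

```text
t: 16.8
ee_pos: [688.4, 32.1, 47.8]
eef_rot: [0.0, -0.234, 0.972, -0.0]
contact_force: [-1.5, 0.9, 4.6]
gripper_width: 11.0
finger_force: 54.8
```

>>> step_arm(
  deltas=[0, 0, -0.03, 0, 0, 0, 1, 0, 0, -0.04, 0, 0, 0, 1, 0, 0, -0.01, 0, 0, 0.12, 1, 0, 0, 0, 0, 0, 0.12, 1, 0, 0, 0, 0, 0, 0.12, 1, 0, 0, 0, 0, 0, 0.115, 1, 0, 0, 0, 0, 0, 0, 1, 0, 0, 0, 0, 0, 0, 1],
)

```text
t: 17.6
ee_pos: [687.9, 32.0, 126.9]
eef_rot: [-0.0, -0.0, 1.0, 0.0]
contact_force: [0.3, -0.3, -0.7]
gripper_width: 11.1
finger_force: 53.8
```

>>> step_arm(
  deltas=[0.02, 0.002, 0, 0, 0, 0, 1, 0.04, 0.003, 0, 0, 0, 0, 1, 0.04, 0.003, 0, 0, 0, 0, 1, 0.04, 0.003, 0, 0, 0, 0, 1, 0.03, 0.003, 0, 0, 0, 0, 1, 0.019, 0.002, 0, 0, 0, 0, 1, 0, 0, 0, 0, 0, 0, 1, 0, 0, 0, 0, 0, 0, 1],
)

```text
t: 18.4
ee_pos: [499.8, 48.5, 127.7]
eef_rot: [0.001, 0.0, 1.0, -0.0]
contact_force: [0.4, -1.1, -1.8]
gripper_width: 11.1
finger_force: 53.7
```

```bash
python3 - <<'E'
from h import *
im=snap('wrist','w8'); o=get_obs()['ee_pos']; print(o)
g=cv2.cvtColor(im,cv2.COLOR_BGR2GRAY)
p=g[170:215,:].copy(); e=g[180:225,282:287].mean(1); print(e.round())
for u in(232,284):
    col=g[150:225,u-2:u+3].mean(1); d=np.gradient(col); i=[j for j in np.argsort(-abs(d))[:6]]; print(u,[(150+j,round(d[j]),pl('w8',u,150+j,103.2).tolist()) for j in sorted(i)])
cv2.imwrite('pics/w8b.png',cv2.resize(im,(800,600),interpolation=cv2.INTER_CUBIC))
to(499,48.2,69,0)
E
```

```text
[500.30475661  48.45019437 127.60818944]
[ 68.  69.  67.  69.  67.  66.  68.  68.  68.  68.  68.  68.  67.  68.
  67.  67.  67.  58.  60.  61.  63.  65.  86. 124. 136. 141. 141. 142.
 140. 140. 138. 140. 144. 146. 144. 143. 142. 142. 142. 140. 139. 136.
 137. 137. 143.]
232 [(np.int64(165), -14, [456.4, 34.2]), (np.int64(166), -38, [457.0, 34.2]), (np.int64(167), -30, [457.6, 34.1]), (np.int64(201), 15, [478.5, 33.5]), (np.int64(202), 33, [479.1, 33.5]), (np.int64(203), 23, [479.8, 33.5])]
284 [(np.int64(196), -4, [475.4, 64.9]), (np.int64(201), 12, [478.5, 65.0]), (np.int64(202), 30, [479.2, 65.0]), (np.int64(203), 25, [479.8, 65.0]), (np.int64(204), 8, [480.5, 65.1]), (np.int64(224), 6, [493.7, 65.4])]
delta mm [ 1.4 -0.2 58.6] head 3.14 tilt [ 0.0014 -0.0001] turn about tool z -0.001
```

View pics/w8b.png

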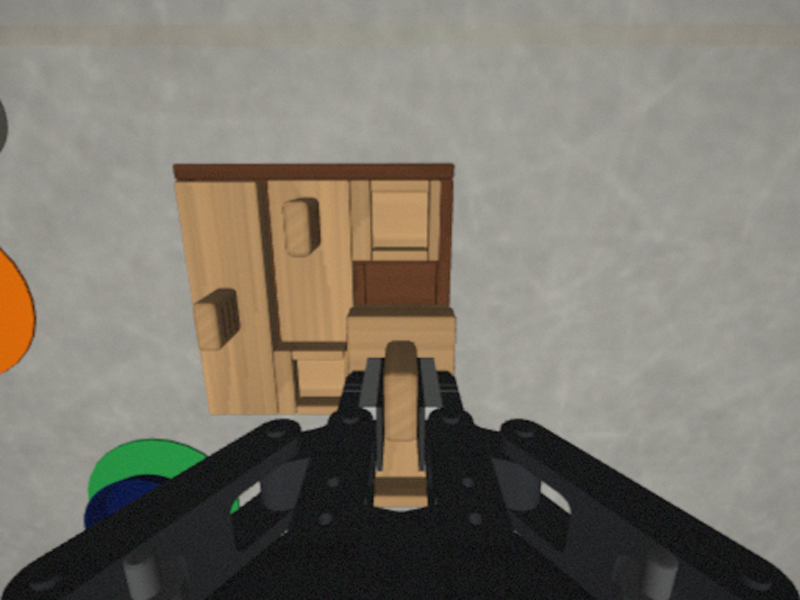

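Both L's sit in their pockets and the bar hangs over its own. I'll lower it.

>>> step_arm(
  deltas=[0.0008, -0.0002, 0.02, 0, 0, 0, 1, 0, 0, 0.02, 0, 0, 0, 1, 0, 0, 0.015, 0, 0, 0, 1, 0, 0, 0.003, 0, 0, 0, 1, 0, 0, 0, 0, 0, 0, 1, 0, 0, 0, 0, 0, 0, 1],
)

```text
t: 19.05
ee_pos: [499.3, 48.3, 69.9]
eef_rot: [0.001, 0.001, 1.0, -0.0]
contact_force: [0.2, -0.6, -2.0]
gripper_width: 10.9
finger_force: 53.8
```

>>> step_arm(
  deltas=[0.0003, 0, 0.005, 0, 0, 0, 1, 0, 0, 0.004, 0, 0, 0, 1, 0, 0, 0.003, 0, 0, 0, 1, 0, 0, 0.002, 0, 0, 0, 1, 0, 0, 0.002, 0, 0, 0, 1, 0, 0, 0, 0, 0, 0, 1],
)

```text
t: 19.65
ee_pos: [498.0, 48.4, 53.7]
eef_rot: [0.0, 0.001, 1.0, 0.0]
contact_force: [-3.4, 0.2, 6.4]
gripper_width: 10.9
finger_force: 54.8
```

>>> step_arm(
  deltas=[0, 0, 0, 0, 0, 0, -1, 0, 0, 0, 0, 0, 0, -1, 0, 0, 0, 0, 0, 0, -1, 0, 0, 0, 0, 0, 0, -1, 0, 0, -0.03, 0, 0, 0, -1, 0, 0, -0.045, 0, 0, 0, -1, 0, 0, -0.045, 0, 0, 0, -1, 0, 0, -0.045, 0, 0, 0, -1],
)

```text
t: 20.45
ee_pos: [497.7, 48.4, 220.1]
eef_rot: [-0.0, 0.001, 1.0, -0.0]
contact_force: [1.3, -0.2, -0.0]
gripper_width: 85.5
finger_force: 0.0
```

>>> step_arm(
  deltas=[0.003, -0.02, -0.02, 0, 0, 0, -1, 0.008, -0.045, -0.02, 0, 0, 0, -1, 0.008, -0.045, 0, 0, 0, 0, -1, 0.008, -0.045, 0, 0, 0, 0, -1, 0.008, -0.045, 0, 0, 0, 0, -1, 0.008, -0.045, 0, 0, 0, 0, -1, 0.008, -0.045, 0, 0, 0, 0, -1, 0.008, -0.045, 0, 0, 0, 0, -1],
)

```text
t: 21.25
ee_pos: [437.5, -288.3, 258.4]
eef_rot: [0.0, 0.001, 1.0, -0.0]
contact_force: [1.3, 0.4, -0.6]
gripper_width: 85.9
finger_force: 0.0
```

>>> step_arm(
  deltas=[0.008, -0.045, 0, 0, 0, 0, -1, 0.004, -0.025, 0, 0, 0, 0, -1, 0.001, -0.012, 0, 0, 0, 0, -1, 0, 0, 0, 0, 0, 0, -1, 0, 0, 0, 0, 0, 0, -1],
)

```text
t: 21.75
ee_pos: [425.1, -367.4, 258.2]
eef_rot: [-0.0, 0.001, 1.0, 0.0]
contact_force: [-0.2, 1.2, -0.4]
gripper_width: 85.6
finger_force: 0.0
```

```bash
python3 - <<'E'
from h import *
o=get_obs();print(o['ee_pos'],o['joints'].round(2))
im=snap('wrist','w9'); s=snap('scene','s9'); s2=snap('side','d9')
a=cv2.resize(s[180:290,190:330],(400,314),interpolation=2); b=cv2.resize(s2[180:290,200:340],(400,314),interpolation=2)
cv2.imwrite('pics/w9b.png',np.vstack([np.hstack([a,b])[:216],np.hstack([im,np.zeros((384,288,3),np.uint8)])]))
E
```

```text
[ 425.08287695 -367.40611524  258.16079074] [-0.84  0.36 -0.03  1.19  0.   -0.84]
```

View pics/w9b.png

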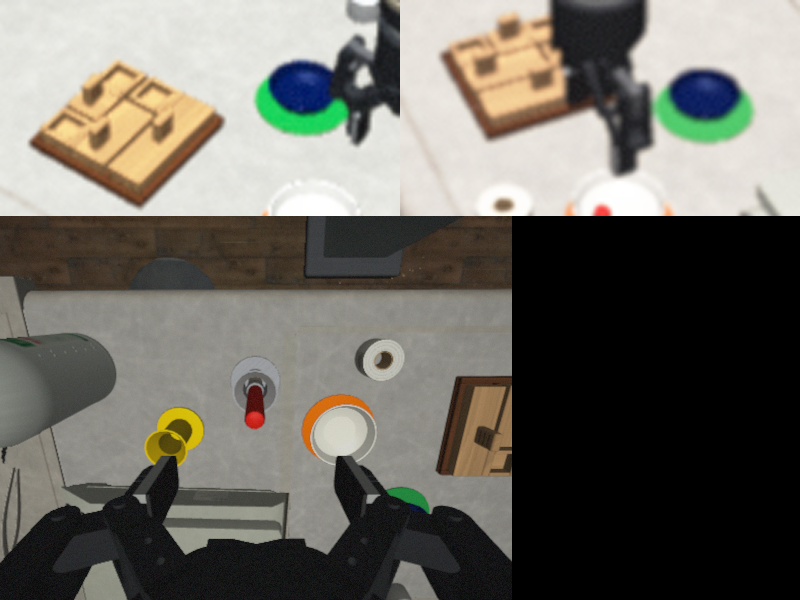

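All three inserts are seated in the tray in both crops. In the wrist view the brush top is at (255,203 raw) over the grey stand foot at (255,168). The yellow look-alike is at (180,215) and holds no brush, so the grey stand is the one. The spray bottle is at far left.

```bash
python3 - <<'E'
from h import *
im=cv2.imread('pics/w9.png'); hsv=cv2.cvtColor(im,cv2.COLOR_BGR2HSV)
m=((cv2.inRange(hsv,(0,180,170),(6,255,255))|cv2.inRange(hsv,(174,180,170),(180,255,255)))>0); m[:, :230]=0;m[:,280:]=0
ys,xs=np.nonzero(m); print('redtop',xs.mean(),ys.mean(),len(xs),xs.min(),xs.max(),ys.min(),ys.max(), pl('w9',xs.mean(),ys.mean(),171))
for z in(2,4): print('foot',pl('w9',255,168,z))
print('bottle',[pl('w9',115,160,z).tolist() for z in(60,120,180)],'yellow',pl('w9',181,214,4))
# foot extents: grey foot profile along row 168 and col 255
g=cv2.cvtColor(im,cv2.COLOR_BGR2GRAY); print(g[168,222:290].tolist()); print(g[130:175,240].tolist())
E
```

```text
redtop 254.3519313304721 203.78111587982832 233 246 263 196 212 [ 427.9 -369.2]
foot [ 432.7 -369. ]
foot [ 432.3 -369. ]
bottle [[409.7, -541.1], [398.9, -509.3], [388.1, -477.5]] yellow [ 503.7 -482.8]
[141, 139, 138, 139, 140, 138, 141, 137, 133, 144, 155, 155, 155, 147, 123, 107, 108, 107, 107, 105, 105, 94, 90, 131, 150, 116, 74, 87, 119, 139, 146, 141, 138, 141, 143, 142, 151, 132, 98, 65, 84, 133, 150, 116, 87, 100, 100, 100, 99, 100, 101, 103, 134, 154, 154, 156, 154, 140, 139, 144, 145, 145, 143, 144, 143, 142, 143, 141]
[139, 139, 142, 140, 144, 141, 142, 145, 145, 142, 144, 148, 147, 145, 134, 126, 147, 156, 158, 156, 155, 156, 155, 156, 158, 157, 156, 154, 157, 152, 154, 141, 117, 109, 108, 106, 107, 105, 107, 107, 110, 110, 113, 115, 111]
```

>>> step_arm(
  deltas=[-0.003, -0.0018, 0.01, 0, 0, 0, -1, 0, 0, 0.03, 0, 0, 0, -1, 0, 0, 0.03, 0, 0, 0, -1, 0, 0, 0.03, 0, 0, 0, -1, 0, 0, 0.02, 0, 0, 0, -1, 0, 0, 0.008, 0, 0, 0, -1, 0, 0, 0, 0, 0, 0, -1],
)

```text
t: 22.6
ee_pos: [427.7, -369.4, 129.3]
eef_rot: [-0.001, 0.001, 1.0, 0.001]
contact_force: [-0.2, -0.2, 0.0]
gripper_width: 85.4
finger_force: 0.0
```

>>> step_arm(
  deltas=[0, 0, 0, 0, 0, 0, 1, 0, 0, 0, 0, 0, 0, 1, 0, 0, 0, 0, 0, 0, 1, 0, 0, 0, 0, 0, 0, 1, 0, 0, 0, 0, 0, 0, 1, 0, 0, 0, 0, 0, 0, 1, 0, 0, 0, 0, 0, 0, 1, 0, 0, 0, 0, 0, 0, 1],
  grip_force=60,
)

```text
t: 23.4
ee_pos: [428.2, -370.1, 130.9]
eef_rot: [0.0, 0.001, 1.0, 0.0]
contact_force: [0.2, 1.9, 5.9]
gripper_width: 16.6
finger_force: 58.3
```

The brush is gripped. While it is still in the stand, I'll get the green and orange mats and the bowl from the saved views by fitting circles of known radius.

```bash
cat >> h.py <<'E'
from scipy.optimize import least_squares
def circ(f,lo,hi,z,r,roi):
    im=cv2.imread(f'pics/{f}.png'); m=cv2.inRange(cv2.cvtColor(im,cv2.COLOR_BGR2HSV),lo,hi); k=np.zeros_like(m); x0,y0,x1,y1=roi; k[y0:y1,x0:x1]=m[y0:y1,x0:x1]
    k=cv2.morphologyEx(k,cv2.MORPH_OPEN,np.ones((3,3),np.uint8))
    c=max(cv2.findContours(k,0,1)[0],key=cv2.contourArea); h=cv2.convexHull(c)[:,0]
    h=np.array([p for p in c[:,0] if cv2.pointPolygonTest(h.astype(np.float32).reshape(-1,1,2),(float(p[0]),float(p[1])),True)<1])
    W=np.array([pl(f,*p,z) for p in h]); s=least_squares(lambda q:np.hypot(*(W-q[:2]).T)-q[2],[*W.mean(0),r],loss='soft_l1')
    t=least_squares(lambda q:np.hypot(*(W-q).T)-r,W.mean(0),loss='soft_l1')
    print(f,z,'free',s.x.round(1),'fixed r',t.x.round(1),'med|res|',np.median(abs(t.fun)).round(2),len(W))
E
python3 - <<'E'
from h import *
G=((55,120,60),(85,255,255)); B=((105,120,15),(130,255,255)); O=((8,180,120),(17,255,255))
circ('w7',*G,3,56,(50,10,200,160)); circ('w7',*B,27,42,(50,10,200,160))
circ('wrist0',*G,3,56,(300,200,390,290))
circ('w9',*O,3,56,(290,170,390,270)); circ('scene0',*G,3,56,(270,190,320,235)); circ('scene0',*B,27,42,(270,190,320,235))
# bowl from w2 (edges by eye, scaled px): rim ellipse left 475, right 610, bottom 482
a=cv2.imread('pics/w5.png',0); print(a[178:186:4,415:450].tolist())
P=lambda f,u,v,z:pl(f,u*.64,v*.64,z)
print([P('w2',*p,45).tolist() for p in[(475,420),(610,420),(543,482),(540,363)]])
print([pl('w5',*p,45).tolist() for p in[(427,180),(480,122),(475,241)]])
E
```

```text
w7 3 free [ 662.  -128.2   54.7] fixed r [ 662.6 -129.3] med|res| 0.74 237
w7 27 free [ 661.9 -128.3   40.6] fixed r [ 662.1 -128.2] med|res| 1.36 262
wrist0 3 free [ 661.9 -127.8   54.3] fixed r [ 662.7 -129.5] med|res| 0.87 134
w9 3 free [ 502.8 -242.3   53.9] fixed r [ 504.9 -240.6] med|res| 0.68 105
scene0 3 free [ 656.3 -130.3   51.1] fixed r [ 661.6 -127.9] med|res| 1.58 54
scene0 27 free [ 655.6 -130.5   36.9] fixed r [ 653.5 -133.2] med|res| 5.4 55
[[136, 133, 134, 136, 136, 126, 89, 57, 56, 55, 59, 55, 53, 76, 139, 161, 158, 159, 157, 160, 160, 163, 162, 162, 165, 163, 164, 165, 164, 164, 162, 162, 163, 162, 162], [136, 137, 139, 138, 137, 108, 68, 57, 59, 58, 56, 54, 95, 145, 159, 156, 156, 161, 163, 162, 164, 164, 164, 163, 164, 162, 162, 164, 163, 159, 163, 163, 164, 162, 163]]
[[569.3, 386.0], [531.3, 501.8], [612.3, 472.0], [499.1, 418.9]]
[[572.3, 385.7], [510.1, 405.0], [615.2, 463.5]]
```

>>> step_arm(
  deltas=[0, 0, -0.01, 0, 0, 0, 1, 0, 0, -0.02, 0, 0, 0, 1, 0, 0, -0.03, 0, 0, 0, 1, 0, 0, -0.03, 0, 0, 0, 1, 0, 0, -0.02, 0, 0, 0, 1, 0, 0, 0, 0, 0, 0, 1, 0, 0, 0, 0, 0, 0, 1],
)

```text
t: 24.1
ee_pos: [428.0, -370.3, 240.5]
eef_rot: [0.0, 0.001, 1.0, -0.0]
contact_force: [0.2, -0.2, -0.9]
gripper_width: 16.6
finger_force: 58.6
```

>>> step_arm(
  deltas=[-0.02, 0.01, 0, 0, 0, 0, 1, -0.04, 0.018, 0, 0, 0, 0, 1, -0.04, 0.018, 0, 0, 0, 0, 1, -0.032, 0.014, 0, 0, 0, 0, 1, -0.025, 0.036, 0, 0, 0, 0, 1, -0.025, 0.036, 0, 0, 0, 0, 1, -0.02, 0.036, 0, 0, 0, 0, 1, -0.02, 0.036, 0, 0, 0, 0, 1],
)

```text
t: 24.9
ee_pos: [650.6, -165.1, 238.5]
eef_rot: [-0.001, 0.001, 1.0, 0.0]
contact_force: [0.4, -0.8, -1.3]
gripper_width: 16.4
finger_force: 58.6
```

>>> step_arm(
  deltas=[-0.012, 0.038, 0, 0, 0, 0, 1, 0, 0, 0, 0, 0, 0, 1, 0, 0, 0, 0, 0, 0, 1, 0, 0, 0, 0, 0, 0, 1],
)

```text
t: 25.3
ee_pos: [662.0, -129.6, 239.4]
eef_rot: [-0.001, 0.002, 1.0, 0.0]
contact_force: [0.1, 0.2, -0.8]
gripper_width: 16.7
finger_force: 58.7
```

```bash
python3 - <<'E'
from h import *
to(662,-128.3,140,0); print(get_obs()['ee_pos'])
w=snap('wrist','w10');s=snap('scene','s10');d=snap('side','d10')
a=cv2.resize(s[160:300,230:350],(360,420),interpolation=2); b=cv2.resize(d[130:270,240:360],(360,420),interpolation=2)
cv2.imwrite('pics/c10.png',np.hstack([a,b]))
# tray drift check: compare tray crop with earlier pics
for n,f0,roi in(('s10','s9',(200,200,272,252)),):
    x0,y0,x1,y1=roi; print('tray diff',cv2.absdiff(s,cv2.imread('pics/s9.png'))[y0:y1,x0:x1].mean())
E
```

```text
delta mm [-0.1  1.3 99.4] head 3.138 tilt [-0.0015  0.0001] turn about tool z -0.003
[ 662.0119252  -129.57778996  239.4118711 ]
tray diff 4.2406517094017095
```

View pics/c10.png

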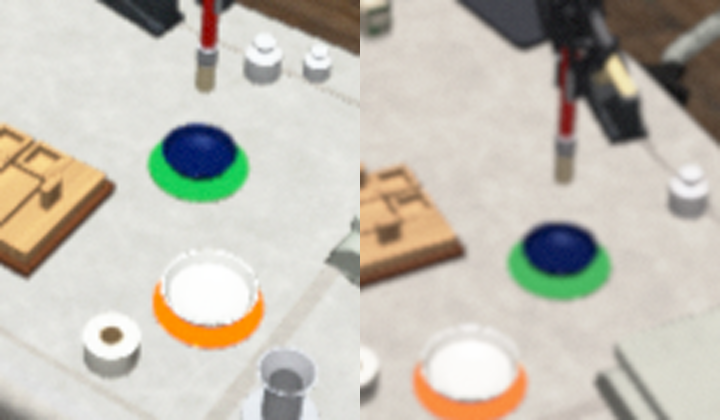

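The brush is held upright over the blue dish on the green mat. Its tip is at scene crop (205,90) and side crop (565,183). The tray inserts still look seated.

```bash
python3 - <<'E'
from h import *
def tri(*L):
    A=np.zeros((3,3));b=np.zeros(3)
    for f,u,v in L:
        o,d=ray(f,u,v);d/=np.linalg.norm(d);M=np.eye(3)-np.outer(d,d);A+=M;b+=M@o
    p=np.linalg.solve(A,b); print(p.round(1),[ (proj(f,p)-[u,v]).round(1).tolist() for f,u,v in L])
tri(('s10',298.3,189.5),('d10',308.3,190.5))
x=cv2.absdiff(cv2.imread('pics/s10.png'),cv2.imread('pics/s9.png'))[195:255,198:272].max(2)
print((x>40).sum(),np.argwhere(x>40)[:10].tolist())
E
```

```text
[ 662.4 -129.7  112.3] [[0.0, -0.5], [-0.2, 0.5]]
0 []
```

>>> step_arm(
  deltas=[0, 0.0012, 0.02, 0, 0, 0, 1, 0, 0, 0.03, 0, 0, 0, 1, 0, 0, 0.03, 0, 0, 0, 1, 0, 0, 0.016, 0, 0, 0, 1, 0, 0, 0.003, 0, 0, 0, 1, 0, 0, 0, 0, 0, 0, 1, 0, 0, 0, 0, 0, 0, 1],
)

```text
t: 26.15
ee_pos: [663.3, -128.3, 142.7]
eef_rot: [0.001, 0.002, 1.0, -0.0]
contact_force: [-0.6, -0.3, -0.5]
gripper_width: 16.4
finger_force: 58.7
```

>>> step_arm(
  deltas=[0.001, 0, 0.002, 0, 0, 0, 1, 0, 0, 0.0015, 0, 0, 0, 1, 0, 0, 0.001, 0, 0, 0, 1, 0, 0, 0, 0, 0, 0, 1, 0, 0, 0, 0, 0, 0, 1],
)

```text
t: 26.65
ee_pos: [661.7, -127.6, 136.9]
eef_rot: [0.0, 0.001, 1.0, 0.0]
contact_force: [0.2, 0.0, -0.2]
gripper_width: 16.6
finger_force: 58.7
```

>>> step_arm(
  deltas=[0, -0.0005, 0.001, 0, 0, 0, 1, 0, 0, 0, 0, 0, 0, 1, 0, 0, 0, 0, 0, 0, 1, 0, 0, 0, 0, 0, 0, 1, 0, 0, 0, 0, 0, 0, 1, 0, 0, 0, 0, 0, 0, 1, 0, 0, 0, 0, 0, 0, 1, 0, 0, 0, 0, 0, 0, 1],
)

```text
t: 27.45
ee_pos: [661.6, -128.2, 135.8]
eef_rot: [0.0, 0.001, 1.0, 0.0]
contact_force: [0.3, -0.7, 0.2]
gripper_width: 16.5
finger_force: 58.7
```

>>> step_arm(
  deltas=[0, 0, 0, 0, 0, 0, 1, 0, 0, 0, 0, 0, 0, 1, 0, 0, 0, 0, 0, 0, 1, 0, 0, 0, 0, 0, 0, 1, 0, 0, 0, 0, 0, 0, 1, 0, 0, 0, 0, 0, 0, 1, 0, 0, 0, 0, 0, 0, 1, 0, 0, 0, 0, 0, 0, 1],
)

```text
t: 28.25
ee_pos: [661.6, -128.2, 135.8]
eef_rot: [0.0, 0.001, 1.0, 0.0]
contact_force: [0.3, 0.1, -1.6]
gripper_width: 16.5
finger_force: 58.7
```

>>> step_arm(
  deltas=[0, 0, 0, 0, 0, 0, 1, 0, 0, 0, 0, 0, 0, 1, 0, 0, 0, 0, 0, 0, 1, 0, 0, 0, 0, 0, 0, 1, 0, 0, 0, 0, 0, 0, 1, 0, 0, -0.02, 0, 0, 0, 1, 0, 0, -0.03, 0, 0, 0, 1, 0, 0, -0.03, 0, 0, 0, 1],
)

```text
t: 29.05
ee_pos: [661.2, -128.1, 216.4]
eef_rot: [-0.0, 0.001, 1.0, 0.0]
contact_force: [1.0, 0.2, -0.2]
gripper_width: 16.4
finger_force: 58.7
```

>>> step_arm(
  deltas=[0.02, 0.022, 0, 0, 0, 0, 1, 0.03, 0.034, 0, 0, 0, 0, 1, 0.03, 0.034, 0, 0, 0, 0, 1, 0.024, 0.026, 0, 0, 0, 0, 1, 0.0105, 0.0122, 0, 0, 0, 0, 1, 0, 0, 0, 0, 0, 0, 1, 0, 0, 0, 0, 0, 0, 1, 0, 0, 0, 0, 0, 0, 1],
)

```text
t: 29.85
ee_pos: [548.5, -0.6, 215.8]
eef_rot: [0.0, 0.002, 1.0, -0.0]
contact_force: [0.2, 0.8, -0.7]
gripper_width: 16.9
finger_force: 58.8
```

```bash
python3 - <<'E'
from h import *
to(547,0.2,147,0); print(get_obs()['ee_pos'])
w=snap('wrist','w11');s=snap('scene','s11');d=snap('side','d11')
a=s[180:270,190:310]; a=cv2.resize(a,(400,300),interpolation=2); b=cv2.resize(d[170:260,200:320],(400,300),interpolation=2)
cv2.imwrite('pics/c11.png',np.vstack([np.hstack([a,b]),cv2.resize(w[100:300,60:],(800,354))[:300]]))
x=cv2.absdiff(s,cv2.imread('pics/s9.png'))[195:255,198:272].max(2); print((x>40).sum())
E
```

```text
delta mm [ 1.6  0.8 68.8] head 3.138 tilt [ 0.0006 -0.0004] turn about tool z -0.004
[548.52294302  -0.61379458 215.76732311]
36
```

View pics/c11.png

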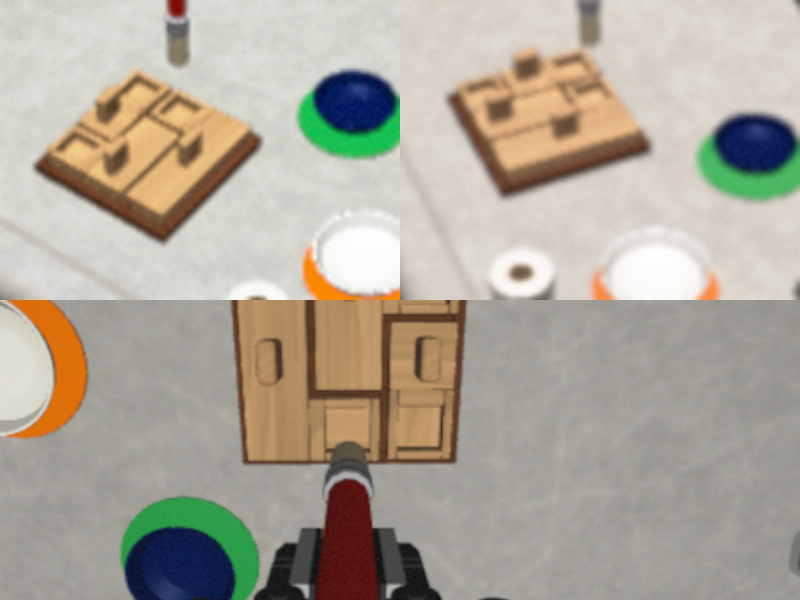

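All three inserts are still seated. In the wrist view the brush tip is by the large L's hollow (347,425), and the bar's hollow is at (420,425).

```bash
python3 - <<'E'
from h import *
P=lambda u,v:(60+u/1.77,100+(v-300)/1.77)
print('bar hollow',pl('w11',*P(420,425),30),'L',pl('w11',*P(347,427),30)); print('tip seen',pl('w11',*P(349,452),88))
to(547,0.2,147,0)
E
```

```text
bar hollow [544.8  48.5] L [545.9  -1. ]
tip seen [5.471e+02 1.000e-01]
delta mm [ 1.   0.7 68.5] head 3.138 tilt [-0.0002 -0.0001] turn about tool z -0.004
```

>>> step_arm(
  deltas=[0.0015, 0.0005, 0.03, 0, 0, 0, 1, 0, 0, 0.02, 0, 0, 0, 1, 0, 0, 0.008, 0, 0, 0, 1, 0, 0, 0, 0, 0, 0, 1, 0, 0, 0, 0, 0, 0, 1],
)

```text
t: 30.5
ee_pos: [546.6, 0.6, 158.5]
eef_rot: [0.0, 0.002, 1.0, -0.0]
contact_force: [0.1, -0.1, -0.9]
gripper_width: 16.4
finger_force: 58.8
```

>>> step_arm(
  deltas=[0, -0.0003, 0.007, 0, 0, 0, 1, 0, 0, 0.005, 0, 0, 0, 1, 0, 0, 0.002, 0, 0, 0, 1, 0, 0, 0, 0, 0, 0, 1, 0, 0, 0, 0, 0, 0, 1, 0, 0, 0, 0, 0, 0, 1, 0, 0, 0, 0, 0, 0, 1],
)

```text
t: 31.2
ee_pos: [546.1, 0.5, 144.0]
eef_rot: [0.0, 0.001, 1.0, -0.0]
contact_force: [0.1, -0.6, -0.6]
gripper_width: 16.3
finger_force: 58.8
```

>>> step_arm(
  deltas=[0, -0.0003, 0.001, 0, 0, 0, 1, 0, 0, 0.0005, 0, 0, 0, 1, 0, 0, 0, 0, 0, 0, 1, 0, 0, 0, 0, 0, 0, 1, 0, 0, 0, 0, 0, 0, 1],
)

```text
t: 31.7
ee_pos: [546.0, 0.2, 142.3]
eef_rot: [-0.0, 0.001, 1.0, 0.0]
contact_force: [0.0, -0.8, -0.6]
gripper_width: 16.8
finger_force: 58.8
```

>>> step_arm(
  deltas=[0, 0, -0.02, 0, 0, 0, 1, 0, 0, -0.03, 0, 0, 0, 1, 0, 0, -0.015, 0, 0, 0, 1, 0.02, 0.01, 0, 0, 0, 0, 1, 0.03, 0.015, 0, 0, 0, 0, 1, 0.03, 0.015, 0, 0, 0, 0, 1, 0.0155, 0.008, 0, 0, 0, 0, 1, 0, 0, 0, 0, 0, 0, 1],
)

```text
t: 32.5
ee_pos: [448.7, 49.4, 207.5]
eef_rot: [-0.0, 0.001, 1.0, 0.0]
contact_force: [0.3, -0.0, -0.5]
gripper_width: 16.4
finger_force: 58.8
```

>>> step_arm(
  deltas=[0, 0, 0, 0, 0, 0, 1, 0, 0, 0, 0, 0, 0, 1, 0, 0, 0, 0, 0, 0, 1],
)

```text
t: 32.8
ee_pos: [451.4, 48.1, 207.2]
eef_rot: [0.0, 0.002, 1.0, -0.0]
contact_force: [0.8, 0.2, -0.6]
gripper_width: 16.7
finger_force: 58.8
```

>>> step_arm(
  deltas=[0.0004, 0, 0.02, 0, 0, 0, 1, 0, 0, 0.02, 0, 0, 0, 1, 0, 0, 0.012, 0, 0, 0, 1, 0, 0, 0.007, 0, 0, 0, 1, 0, 0, 0.004, 0, 0, 0, 1, 0, 0, 0.0015, 0, 0, 0, 1, 0, 0, 0, 0, 0, 0, 1, 0, 0, 0, 0, 0, 0, 1],
)

```text
t: 33.6
ee_pos: [450.6, 48.5, 143.3]
eef_rot: [0.0, 0.001, 1.0, -0.0]
contact_force: [-0.7, 0.6, 0.2]
gripper_width: 16.6
finger_force: 58.8
```

>>> step_arm(
  deltas=[0, 0, 0, 0, 0, 0, 1, 0, 0, 0, 0, 0, 0, 1, 0, 0, 0, 0, 0, 0, 1, 0, 0, 0, 0, 0, 0, 1],
)

```text
t: 34.0
ee_pos: [450.3, 48.5, 142.9]
eef_rot: [0.0, 0.001, 1.0, 0.0]
contact_force: [0.5, 0.8, -0.8]
gripper_width: 16.2
finger_force: 58.8
```

Up, then over to the bar's hollow (546.5, 48.3).

>>> step_arm(
  deltas=[0, 0, -0.02, 0, 0, 0, 1, 0, 0, -0.03, 0, 0, 0, 1, 0, 0, -0.015, 0, 0, 0, 1, -0.02, 0, 0, 0, 0, 0, 1, -0.03, 0, 0, 0, 0, 0, 1, -0.03, 0, 0, 0, 0, 0, 1, -0.016, 0, 0, 0, 0, 0, 1, 0, 0, 0, 0, 0, 0, 1],
)

```text
t: 34.8
ee_pos: [547.9, 48.1, 207.4]
eef_rot: [0.0, 0.001, 1.0, -0.0]
contact_force: [-0.9, -0.7, -0.8]
gripper_width: 16.9
finger_force: 58.8
```

>>> step_arm(
  deltas=[0, 0, 0, 0, 0, 0, 1, 0, 0, 0, 0, 0, 0, 1, 0, 0, 0, 0, 0, 0, 1],
)

```text
t: 35.1
ee_pos: [545.4, 48.3, 208.0]
eef_rot: [-0.0, 0.001, 1.0, -0.0]
contact_force: [-0.9, -0.2, -0.2]
gripper_width: 16.6
finger_force: 58.8
```

>>> step_arm(
  deltas=[-0.0007, 0, 0.02, 0, 0, 0, 1, 0, 0, 0.02, 0, 0, 0, 1, 0, 0, 0.012, 0, 0, 0, 1, 0, 0, 0.007, 0, 0, 0, 1, 0, 0, 0.004, 0, 0, 0, 1, 0, 0, 0.002, 0, 0, 0, 1, 0, 0, 0, 0, 0, 0, 1, 0, 0, 0, 0, 0, 0, 1],
)

```text
t: 35.9
ee_pos: [547.3, 48.2, 143.3]
eef_rot: [0.0, 0.001, 1.0, -0.0]
contact_force: [-0.0, 0.2, -0.6]
gripper_width: 16.6
finger_force: 58.8
```

>>> step_arm(
  deltas=[0, 0, 0, 0, 0, 0, 1, 0, 0, 0, 0, 0, 0, 1, 0, 0, 0, 0, 0, 0, 1, 0, 0, 0, 0, 0, 0, 1],
)

```text
t: 36.3
ee_pos: [547.0, 48.2, 142.9]
eef_rot: [0.0, 0.001, 1.0, -0.0]
contact_force: [-0.2, -0.4, -0.2]
gripper_width: 16.5
finger_force: 58.8
```

>>> step_arm(
  deltas=[0, 0, -0.02, 0, 0, 0, 1, 0, 0, -0.03, 0, 0, 0, 1, 0, 0, -0.03, 0, 0, 0, 1, 0, 0, 0, 0, 0, 0, 1, 0, 0, 0, 0, 0, 0, 1],
)

```text
t: 36.8
ee_pos: [547.2, 48.2, 223.1]
eef_rot: [0.001, 0.001, 1.0, -0.0]
contact_force: [-0.3, 0.3, -0.6]
gripper_width: 16.5
finger_force: 58.8
```

```bash
python3 - <<'E'
from h import *
print(get_obs()['ee_pos'])
s=snap('scene','s12');d=snap('side','d12'); w=snap('wrist','w12')
for a,b,r in((s,'s9',(195,198,255,272)),(s,'s10',(195,198,255,272)),(d,'d11',(185,210,250,275))):
    x=cv2.absdiff(a,cv2.imread(f'pics/{b}.png'))[r[0]:r[2],r[1]:r[3]].max(2); q=np.argwhere(x>40); print(b,len(q),q.min(0) if len(q) else '',q.max(0) if len(q) else '')
# bowl: bright/edge points from w5 left rim & w2 ellipse: fit circle r=62 by eye points
P=[pl('w2',u*.64,v*.64,45) for u,v in[(475,420),(610,420),(543,482),(540,363),(492,384),(590,384),(492,462),(592,462)]]
P+=[pl('w5',*p,45) for p in[(427,180),(480,122),(475,241)]]
P=np.array(P); t=least_squares(lambda q:np.hypot(*(P-q).T)-62,P.mean(0),loss='soft_l1'); print('bowl',t.x,t.fun.round(1))
E
```

```text
[547.2359063   48.21584347 223.09876512]
s9 0  
s10 0  
d11 0  
bowl [555.9448186  445.77646136] [-0.7 -0.8  0.2  0.9  1.8 -5.2 -4.2  2.2  0.3 -0.6 -0.2]
```

>>> step_arm(
  deltas=[0, 0.02, 0, 0, 0, 0, 1, -0.001, 0.04, 0, 0, 0, 0, 1, -0.001, 0.04, 0, 0, 0, 0, 1, -0.001, 0.04, 0, 0, 0, 0, 1, -0.001, 0.04, 0, 0, 0, 0, 1, -0.001, 0.04, 0, 0, 0, 0, 1, -0.001, 0.04, 0, 0, 0, 0, 1, -0.001, 0.04, 0, 0, 0, 0, 1],
)

```text
t: 37.75
ee_pos: [554.1, 349.7, 221.5]
eef_rot: [-0.001, 0.001, 1.0, -0.0]
contact_force: [1.4, -0.6, -1.1]
gripper_width: 16.8
finger_force: 58.7
```

>>> step_arm(
  deltas=[-0.001, 0.04, 0, 0, 0, 0, 1, -0.001, 0.035, 0, 0, 0, 0, 1, 0, 0.022, 0, 0, 0, 0, 1, 0, 0, 0, 0, 0, 0, 1, 0, 0, 0, 0, 0, 0, 1, 0, 0, 0, 0, 0, 0, 1],
)

```text
t: 38.35
ee_pos: [557.0, 444.1, 222.2]
eef_rot: [-0.0, 0.002, 1.0, -0.0]
contact_force: [0.2, -0.3, -1.0]
gripper_width: 16.5
finger_force: 58.7
```

```bash
python3 - <<'E'
from h import *
to(556,445.5,140,0); print(get_obs()['ee_pos'])
s=snap('scene','s13');d=snap('side','d13'); w=snap('wrist','w13')
# rim circle at z 45 predicted, radial search for strongest edge in wrist view
g=cv2.GaussianBlur(cv2.cvtColor(w,cv2.COLOR_BGR2GRAY),(3,3),0).astype(float); pts=[]
c=np.array([556,445.5])
for a in np.arange(0,360,8):
    u=np.array([np.cos(np.radians(a)),np.sin(np.radians(a))]); rr=np.arange(52,74,.7); v=[]
    for r in rr:
        x,y=proj('w13',[*(c+r*u),45]); v.append(g[int(round(y)),int(round(x))] if 0<=x<511 and 0<=y<383 else np.nan)
    dv=np.abs(np.gradient(np.array(v)))
    if np.isfinite(dv).all() and dv.max()>10: pts.append((a,round(rr[dv.argmax()],1),round(dv.max())))
print(pts)
E
```

```text
delta mm [ 0.9  1.5 82.2] head 3.138 tilt [-0.001  -0.0009] turn about tool z -0.004
[556.978915   444.08309054 222.2213317 ]
[(np.int64(16), np.float64(72.3), 23), (np.int64(24), np.float64(59.7), 11), (np.int64(32), np.float64(59.7), 12), (np.int64(40), np.float64(60.4), 14), (np.int64(48), np.float64(59.7), 14), (np.int64(56), np.float64(60.4), 14), (np.int64(64), np.float64(59.7), 14), (np.int64(72), np.float64(59.7), 14), (np.int64(80), np.float64(59.7), 13), (np.int64(88), np.float64(60.4), 26), (np.int64(96), np.float64(60.4), 26), (np.int64(104), np.float64(59.0), 18), (np.int64(112), np.float64(59.0), 16), (np.int64(120), np.float64(59.7), 18), (np.int64(128), np.float64(59.7), 24), (np.int64(136), np.float64(59.7), 19), (np.int64(144), np.float64(59.0), 20), (np.int64(152), np.float64(59.0), 16), (np.int64(160), np.float64(52.0), 17), (np.int64(168), np.float64(57.6), 18), (np.int64(176), np.float64(57.6), 22), (np.int64(184), np.float64(57.6), 22), (np.int64(192), np.float64(57.6), 24), (np.int64(200), np.float64(58.3), 16), (np.int64(208), np.float64(59.0), 14), (np.int64(216), np.float64(59.0), 16), (np.int64(224), np.float64(58.3), 16), (np.int64(232), np.float64(58.3), 18), (np.int64(248), np.float64(57.6), 20), (np.int64(256), np.float64(56.9), 10), (np.int64(264), np.float64(56.9), 12), (np.int64(272), np.float64(57.6), 10), (np.int64(288), np.float64(58.3), 11), (np.int64(296), np.float64(58.3), 11), (np.int64(304), np.float64(59.0), 14), (np.int64(312), np.float64(59.0), 12), (np.int64(320), np.float64(59.0), 12), (np.int64(328), np.float64(59.0), 13), (np.int64(344), np.float64(73.7), 22)]
```

The rim edge is concentric with (556.5, 446.5) to within 2 mm. I'll dip there.

>>> step_arm(
  deltas=[0.0005, 0.002, 0.02, 0, 0, 0, 1, 0, 0, 0.03, 0, 0, 0, 1, 0, 0, 0.02, 0, 0, 0, 1, 0, 0, 0.01, 0, 0, 0, 1, 0, 0, 0.004, 0, 0, 0, 1, 0, 0, 0.002, 0, 0, 0, 1, 0, 0, 0, 0, 0, 0, 1, 0, 0, 0, 0, 0, 0, 1],
)

```text
t: 39.3
ee_pos: [557.1, 447.5, 137.9]
eef_rot: [0.001, 0.001, 1.0, 0.0]
contact_force: [0.4, -0.8, -0.8]
gripper_width: 16.7
finger_force: 58.7
```

>>> step_arm(
  deltas=[0, 0, 0, 0, 0, 0, 1, 0, 0, 0, 0, 0, 0, 1, 0, 0, 0, 0, 0, 0, 1, 0, 0, 0, 0, 0, 0, 1, 0, 0, 0, 0, 0, 0, 1, 0, 0, 0, 0, 0, 0, 1, 0, 0, 0, 0, 0, 0, 1, 0, 0, 0, 0, 0, 0, 1],
)

```text
t: 40.1
ee_pos: [556.5, 447.2, 136.8]
eef_rot: [-0.0, 0.001, 1.0, -0.0]
contact_force: [0.4, -0.0, -1.4]
gripper_width: 16.3
finger_force: 58.7
```

>>> step_arm(
  deltas=[0, 0, 0, 0, 0, 0, 1, 0, 0, 0, 0, 0, 0, 1, 0, 0, 0, 0, 0, 0, 1, 0, 0, 0, 0, 0, 0, 1, 0, 0, 0, 0, 0, 0, 1, 0, 0, 0, 0, 0, 0, 1, 0, 0, 0, 0, 0, 0, 1, 0, 0, 0, 0, 0, 0, 1],
)

```text
t: 40.9
ee_pos: [556.5, 447.2, 136.8]
eef_rot: [0.0, 0.001, 1.0, 0.0]
contact_force: [0.9, -0.0, -0.9]
gripper_width: 16.8
finger_force: 58.7
```

>>> step_arm(
  deltas=[0, 0, 0, 0, 0, 0, 1, 0, 0, 0, 0, 0, 0, 1, 0, 0, 0, 0, 0, 0, 1, 0, 0, -0.02, 0, 0, 0, 1, 0, 0, -0.03, 0, 0, 0, 1, 0, 0, -0.035, 0, 0, 0, 1, 0, 0, -0.02, 0, 0, 0, 1, 0, 0, 0, 0, 0, 0, 1],
)

```text
t: 41.7
ee_pos: [557.8, 448.1, 245.5]
eef_rot: [0.002, 0.001, 1.0, 0.002]
contact_force: [-0.0, 0.2, -1.1]
gripper_width: 16.8
finger_force: 58.7
```

The tip was about 5 mm above the bowl's bottom. I'll repeat the rinse a little deeper to be safe.

>>> step_arm(
  deltas=[0.001, -0.001, 0.03, 0, 0, 0, 1, 0, 0, 0.03, 0, 0, 0, 1, 0, 0, 0.03, 0, 0, 0, 1, 0, 0, 0.015, 0, 0, 0, 1, 0, 0, 0.004, 0, 0, 0, 1, 0, 0, 0, 0, 0, 0, 1, 0, 0, 0, 0, 0, 0, 1, 0, 0, 0, 0, 0, 0, 1],
)

```text
t: 42.5
ee_pos: [556.1, 446.6, 134.0]
eef_rot: [0.001, 0.001, 1.0, 0.001]
contact_force: [-0.4, 1.5, 0.1]
gripper_width: 16.8
finger_force: 58.8
```

>>> step_arm(
  deltas=[0, 0, 0.0015, 0, 0, 0, 1, 0, 0, 0.001, 0, 0, 0, 1, 0, 0, 0, 0, 0, 0, 1, 0, 0, 0, 0, 0, 0, 1, 0, 0, 0, 0, 0, 0, 1, 0, 0, 0, 0, 0, 0, 1, 0, 0, 0, 0, 0, 0, 1, 0, 0, 0, 0, 0, 0, 1],
)

```text
t: 43.3
ee_pos: [555.5, 446.2, 130.3]
eef_rot: [0.0, 0.001, 1.0, 0.0]
contact_force: [-0.6, 0.8, 0.4]
gripper_width: 16.5
finger_force: 58.8
```

>>> step_arm(
  deltas=[0, 0, 0, 0, 0, 0, 1, 0, 0, 0, 0, 0, 0, 1, 0, 0, 0, 0, 0, 0, 1, 0, 0, 0, 0, 0, 0, 1, 0, 0, 0, 0, 0, 0, 1, 0, 0, 0, 0, 0, 0, 1, 0, 0, 0, 0, 0, 0, 1, 0, 0, 0, 0, 0, 0, 1],
)

```text
t: 44.1
ee_pos: [555.5, 446.2, 130.3]
eef_rot: [-0.0, 0.001, 1.0, 0.0]
contact_force: [0.2, -0.1, -1.0]
gripper_width: 16.5
finger_force: 58.8
```

>>> step_arm(
  deltas=[0, 0, 0, 0, 0, 0, 1, 0, 0, 0, 0, 0, 0, 1, 0, 0, 0, 0, 0, 0, 1, 0, 0, -0.02, 0, 0, 0, 1, 0, 0, -0.03, 0, 0, 0, 1, 0, 0, -0.035, 0, 0, 0, 1, 0, 0, -0.02, 0, 0, 0, 1, 0, 0, 0, 0, 0, 0, 1],
)

```text
t: 44.9
ee_pos: [556.9, 447.1, 239.0]
eef_rot: [0.002, 0.001, 1.0, 0.002]
contact_force: [0.2, 0.4, -1.0]
gripper_width: 16.8
finger_force: 58.8
```

>>> step_arm(
  deltas=[0.006, -0.02, 0, 0, 0, 0, 1, 0.007, -0.042, 0, 0, 0, 0, 1, 0.007, -0.042, 0, 0, 0, 0, 1, 0.007, -0.042, 0, 0, 0, 0, 1, 0.007, -0.042, 0, 0, 0, 0, 1, 0.007, -0.042, 0, 0, 0, 0, 1, 0.007, -0.042, 0, 0, 0, 0, 1, 0.007, -0.042, 0, 0, 0, 0, 1],
)

```text
t: 45.7
ee_pos: [498.4, 130.8, 234.2]
eef_rot: [-0.001, 0.001, 1.0, -0.0]
contact_force: [1.2, -0.5, -0.9]
gripper_width: 16.5
finger_force: 58.8
```

>>> step_arm(
  deltas=[0.007, -0.042, 0, 0, 0, 0, 1, 0.007, -0.042, 0, 0, 0, 0, 1, 0.007, -0.042, 0, 0, 0, 0, 1, 0.007, -0.042, 0, 0, 0, 0, 1, 0.007, -0.042, 0, 0, 0, 0, 1, 0.007, -0.042, 0, 0, 0, 0, 1, 0.007, -0.042, 0, 0, 0, 0, 1, 0.007, -0.042, 0, 0, 0, 0, 1],
)

```text
t: 46.5
ee_pos: [441.6, -204.8, 234.3]
eef_rot: [-0.0, 0.001, 1.0, 0.0]
contact_force: [1.0, -0.2, 1.0]
gripper_width: 16.9
finger_force: 58.8
```

>>> step_arm(
  deltas=[0.007, -0.042, 0, 0, 0, 0, 1, 0.007, -0.042, 0, 0, 0, 0, 1, 0.002, -0.035, 0, 0, 0, 0, 1, 0, -0.02, 0, 0, 0, 0, 1, 0, 0, 0, 0, 0, 0, 1, 0, 0, 0, 0, 0, 0, 1, 0, 0, 0, 0, 0, 0, 1],
)

```text
t: 47.2
ee_pos: [426.1, -341.3, 234.7]
eef_rot: [-0.0, 0.001, 1.0, 0.001]
contact_force: [0.5, -0.5, -1.0]
gripper_width: 16.3
finger_force: 58.8
```

```bash
python3 - <<'E'
from h import *
to(428.1,-370,131,0); print(get_obs()['ee_pos'])
E
```

```text
delta mm [ -2.1 -28.9 103.7] head 3.139 tilt [-0.0007  0.0011] turn about tool z -0.002
[ 426.13327293 -341.25273886  234.73782027]
```

>>> step_arm(
  deltas=[-0.002, -0.0289, 0, 0, 0, 0, 1, 0, 0, 0, 0, 0, 0, 1, 0, 0, 0, 0, 0, 0, 1, 0, 0, 0, 0, 0, 0, 1],
)

```text
t: 47.6
ee_pos: [428.2, -370.2, 235.2]
eef_rot: [-0.0, 0.001, 1.0, 0.0]
contact_force: [-0.6, -0.5, -1.3]
gripper_width: 16.5
finger_force: 59.0
```

```bash
python3 - <<'E'
from h import *
to(428.1,-370,131,0)
s=snap('scene','s14');d=snap('side','d14'); w=snap('wrist','w14')
for a,b,r in((s,'s9',(195,198,240,260)),(s,'s12',(195,198,240,260)),(d,'d12',(185,210,250,250))):
    x=cv2.absdiff(a,cv2.imread(f'pics/{b}.png'))[r[0]:r[2],r[1]:r[3]].max(2); q=np.argwhere(x>40); print(b,len(q),q.min(0) if len(q) else '',q.max(0) if len(q) else '')
E
```

```text
delta mm [1.000e-01 1.000e-01 1.042e+02] head 3.14 tilt [-0.0003  0.0006] turn about tool z -0.002
s9 0  
s12 0  
d12 0
```

Aligned, and the inserts are unchanged. I'll lower the brush into the stand.

>>> step_arm(
  deltas=[0, 0, 0.03, 0, 0, 0, 1, 0, 0, 0.025, 0, 0, 0, 1, 0, 0, 0.02, 0, 0, 0, 1, 0, 0, 0.015, 0, 0, 0, 1, 0, 0, 0.007, 0, 0, 0, 1, 0, 0, 0.003, 0, 0, 0, 1, 0, 0, 0, 0, 0, 0, 1, 0, 0, 0, 0, 0, 0, 1],
)

```text
t: 48.55
ee_pos: [428.6, -371.7, 136.1]
eef_rot: [0.0, 0.001, 1.0, -0.0]
contact_force: [-0.7, -0.4, -0.8]
gripper_width: 16.2
finger_force: 59.0
```

>>> step_arm(
  deltas=[0, 0.0013, 0.003, 0, 0, 0, 1, 0, 0, 0.0015, 0, 0, 0, 1, 0, 0, 0.0005, 0, 0, 0, 1, 0, 0, 0, 0, 0, 0, 1, 0, 0, 0, 0, 0, 0, 1],
)

```text
t: 49.05
ee_pos: [428.5, -370.1, 130.8]
eef_rot: [0.0, 0.001, 1.0, -0.0]
contact_force: [-0.6, 1.1, 5.3]
gripper_width: 16.4
finger_force: 59.6
```

>>> step_arm(
  deltas=[0, 0, 0, 0, 0, 0, -1, 0, 0, 0, 0, 0, 0, -1, 0, 0, 0, 0, 0, 0, -1, 0, 0, 0, 0, 0, 0, -1, 0, 0, 0, 0, 0, 0, -1, 0, 0, -0.02, 0, 0, 0, -1, 0, 0, -0.03, 0, 0, 0, -1, 0, 0, -0.04, 0, 0, 0, -1],
)

```text
t: 49.85
ee_pos: [427.5, -369.2, 220.0]
eef_rot: [-0.001, 0.001, 1.0, 0.001]
contact_force: [0.8, -0.1, -0.7]
gripper_width: 85.5
finger_force: 0.0
```

>>> step_arm(
  deltas=[0, 0, -0.04, 0, 0, 0, -1, 0, 0, 0, 0, 0, 0, -1, 0, 0, 0, 0, 0, 0, -1, 0, 0, 0, 0, 0, 0, -1],
)

```text
t: 50.25
ee_pos: [427.8, -369.6, 259.2]
eef_rot: [-0.001, 0.001, 1.0, 0.001]
contact_force: [0.5, 0.5, 0.6]
gripper_width: 85.6
finger_force: 0.0
```

```bash
python3 - <<'E'
from h import *
print(get_obs()['ee_pos'])
s=snap('scene','s15');d=snap('side','d15'); im=snap('wrist','w15')
for a,b,r in((s,'s9',(195,198,240,260)),(d,'d12',(185,210,250,250)),(d,'d9',(240,220,260,250))):
    x=cv2.absdiff(a,cv2.imread(f'pics/{b}.png'))[r[0]:r[2],r[1]:r[3]].max(2); print(b,(x>40).sum())
hsv=cv2.cvtColor(im,cv2.COLOR_BGR2HSV)
m=((cv2.inRange(hsv,(0,180,170),(6,255,255))|cv2.inRange(hsv,(174,180,170),(180,255,255)))>0); m[:, :230]=0;m[:,280:]=0
ys,xs=np.nonzero(m); print('redtop',pl('w15',xs.mean(),ys.mean(),171),len(xs))
# tab-light-wood top-face corner check of the tray in s15: jar/roll unchanged vs s9
for n,r in(('jars',(118,165,165,195)),('roll',(262,255,288,278))):
    x=cv2.absdiff(s,cv2.imread('pics/scene0.png'))[r[0]:r[2],r[1]:r[3]].max(2); print(n,(x>60).sum())
E
```

```text
[ 427.82823277 -369.590903    259.16631772]
s9 0
d12 0
d9 0
redtop [ 428.3 -370. ] 233
jars 0
roll 0
```

The brush stands upright with its top at (428,-370). The inserts, jars and roll are unchanged, so I'll hand it in.

```bash
python3 -c "
from station import finish_job
print(finish_job())"
```

```text
the job is handed in; nothing more can be done
None
```

I handed the job in at about 50 s: all three inserts are seated, the brush was dipped in the blue dish on the green mat, dabbed in order, rinsed and stood back upright, and the roll and jars are unmoved in the final images; I repeated the rinse slightly deeper, and no dip or dab registered contact with the bottom.

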